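Charge the jar-mill bottle with the grinding cylinders that fit

TASK

Unscrew the ribbed cap from the white jar on the bench, turn by turn, lift it clear and stand it upright, open side down, on the round rubber mat. Then drop into the jar every steel grinding cylinder that passes through its neck, and put every one that is too wide for the neck in the metal tray. Do not knock the other things about.

Things in the scene. Friction and masses are not known exactly. Their poses are not given: they have to be found in the camera images.
- jar: White ceramic jar fixed to the bench, 100 mm across, on a 120 mm rubber foot ring, with a steel clamp band and a clamp block 66 mm out on one side. Origin: centre of its underside, on the bench; z up. Shoulder at 60 to 67 mm height, then an upright threaded neck on the axis, rim at 104 mm. Hollow body, a round boss on its floor.
- cap: Grey ribbed screw cap, loose, 60 g, 60 mm across, 37 mm tall. Origin: centre of its lower edge, 72 mm up when screwed home at the start; z up. Turned anticlockwise from above it rises 3.8 mm a rad and is free after 5.3 to 6 rad (about 20 mm up); it stays free if turned a little further. It holds its place when let go (settling up to 3 mm), and cannot be lifted before it is free.
- mat: Round black rubber mat fixed on the bench, 110 mm across, 4 mm thick, where the cap is to stand. Origin: centre of its underside.
- tray: Shallow open aluminium tray fixed on the bench, 110 mm (its x) by 150 mm (its y), 22 mm high, walls and floor 3 mm. Origin: centre of its underside. For the cylinders that are too wide.
- cyl_0: Solid steel grinding cylinder, 26 mm tall, standing on end at the start; diameter either 23 mm (passes the neck) or 30 mm (too wide). Origin: its centre, 13 mm above the surface it stands on; z along its axis. May be absent.
- cyl_1: As cyl_0, diameter 23 or 30 mm.
- cyl_2: As cyl_0, diameter 23 or 30 mm.
- cyl_3: As cyl_0, diameter 23 or 30 mm.
- cyl_4: As cyl_0, diameter 23 or 30 mm.
- cyl_5: As cyl_0, diameter 23 or 30 mm.
- vial_c: Bystander: small vial with a dark screw cap, 23 mm wide, 54 mm tall, standing loose. Origin: centre of its underside.
- vial_d: Bystander: small vial with a red screw cap, 23 mm wide, 54 mm tall, standing loose. Origin: centre of its underside.
- petri: Bystander: clear round dish, 64 mm wide, 16 mm tall, loose. Origin: centre of its underside.
- mouth (a point): Centre of the jar's rim, 104 mm up, hidden under the cap at the start. The neck's bore is 27 mm wide and about 40 mm long, down to the hollow body, which has room for three cylinders. Outside, the neck measures 40 mm, 49 mm over the thread ridges (right-hand thread, lead 24 mm a turn).
Mind the look-alikes: they are no part of the job. What is shaped like the cyl_3 but brown or turquoise is not meant.

How it is judged (in metres and radians):
On the way, in this order (a step that is already met when the one before it is completed fails the run):
1. the cap is unscrewed and lifted clear of the neck (z of cap in the frame of jar above 0.106 m), for 0.1 s.
2. the cap stands on the mat (horizontal distance between cap and mat below 0.04 m and height (world z) of cap between 0 and 0.012 m and angle between cap's own z axis and vertical below 0.15 rad), for 0.2 s.
At the end, for the whole second after the job is handed in: The cap stands upright on the mat (centre within 40 mm of the mat's centre, tilt under 0.15 rad); every 23 mm cylinder present lies inside the jar's body, below the neck; every 30 mm cylinder present lies in the tray; all are at rest (all of step 2 and linear speed of cap below 0.02 m/s and x of cyl_0 in the frame of tray between -0.055 and 0.055 m and y of cyl_0 in the frame of tray between -0.075 and 0.075 m and z of each of cyl_0, cyl_2, cyl_4 in the frame of tray below 0.05 m and linear speed of each of cyl_0, cyl_1, cyl_2, cyl_3, cyl_4, cyl_5 below 0.03 m/s and horizontal distance between each of cyl_1, cyl_3, cyl_5 and jar below 0.045 m and z of cyl_1 in the frame of jar between 0 and 0.066 m and x of cyl_2 in the frame of tray between -0.055 and 0.055 m and y of cyl_2 in the frame of tray between -0.075 and 0.075 m and z of cyl_3 in the frame of jar between 0 and 0.066 m and x of cyl_4 in the frame of tray between -0.055 and 0.055 m and y of cyl_4 in the frame of tray between -0.075 and 0.075 m and z of cyl_5 in the frame of jar between 0 and 0.066 m); the robot touches nothing.
It fails at once if the dark-capped vial is knocked over or pushed more than 4 cm (distance of vial_c from where it was at the start of the episode above 0.04 m or angle between vial_c's own z axis and vertical above 0.6 rad).
It fails at once if the red-capped vial is knocked over or pushed more than 4 cm (distance of vial_d from where it was at the start of the episode above 0.04 m or angle between vial_d's own z axis and vertical above 0.6 rad).
It fails at once if the dish is knocked over or pushed more than 4 cm (distance of petri from where it was at the start of the episode above 0.04 m or angle between petri's own z axis and vertical above 0.6 rad).
Of cyl_0, cyl_1, cyl_2, cyl_3, cyl_4, cyl_5 only 3 to 5 are there at a start; the rules pass over those that are not, and their reading is None.
At some moment in a run one of cyl_0, cyl_1, cyl_2, cyl_3, cyl_4, cyl_5 may be knocked a few centimetres aside while the robot is not near it.
It also fails if it takes over 210 s, if anything falls off the work surface, if the arm or the gripper's body presses on something with over 40 N, if the wrist force passes 120 N, or if a joint passes its speed limit or range.

ROBOT

A 6-joint arm with a two-finger parallel gripper is mounted at the origin on the work surface; the furniture and walls round the work are solid. World frame = base frame: x ahead of the robot, y to its left, z up, the work surface at z = 0. Lengths are in mm, angles in rad, forces in N, time in s.
With the tool pointing down it reaches from about 325 to 750 mm from the base axis. Payload 7.6 kg.
Tool frame: the origin (TCP) lies on the centre line of the jaws, within the pads' length; the fingertips stand tcp_to_tips ahead of it and the grasp point (between the pads) lies 2 mm behind it (tcp_to_tips is the distance from the TCP to the fingertips, in mm); y points along the fingers, x is the direction in which the jaws open and shut, and the axes are right-handed (so a half turn about y gives the same grasp; the last joint's range is limited). The gripper opens to 85 mm and grips with 20 to 120 N. Pads are 22 mm wide; open, the fingers measure 114 mm over their backs; the gripper's body (76 mm by 85 mm) begins 54 mm behind the grasp point. The pads swing forward as they close: fully open they stand 13 mm farther back than shut.
Start: joints at [1.162, 0.052, 1.401, -0, 1.689, -0.07], TCP at [174.47, 495.181, 248.323] pointing down, gripper open.
Joint ranges: [-2.9, 2.9], [-0.91, 2.17], [0.12, 2.37], [-1.06, 4.2], [0.26, 2.73], [-2.93, 2.93]. Speed limits (rad/s): [2.57, 2.57, 3.01, 3.14, 3.14, 3.14].

INTERFACE

Orientations are given as a unit quaternion [x, y, z, w].
In Python, from bench import * gives the robot as it stands.
- The arm moves only by the tool arm_command, never from a script. Its argument "steps" is text: rows parted by semicolons, each of 5 numbers parted by spaces: the shift along the world's x, y, z scaled (see below), then the turn about the world's z scaled (see below), then the opening in per cent of the stroke, from 0 (shut) to 100 (fully open). A call has exactly 8 rows; each row is the pose to reach, as a shift and turn from the pose commanded when the call began, turning the shorter way round; what a row does not reach only later rows make up. The controller multiplies each number of a shift by 25 cm and each number of a turn by 2 pi rad. A row lasts 1/8 s, in which the tool goes at most 62.5 mm and 10.7 degrees, less where a joint would pass 70% of its speed; a pose out of reach is approached as far as the arm can. A call with a number of a shift or a turn outside -1 to 1 is refused whole. A call with a gripper value outside its range is refused whole. The fingers move at their own pace and stop on an object; "squeeze" is the grip in N (left out, the last holds). Time passes only in rows, so rows that repeat a pose let the fingers close, or fill a call up. It gives the time, the measured TCP pose, the force and the opening at its end, in the units of the state.
- sense(): the state, without advancing time (a new reading comes with each control period).
- get_image(name): name is "side" or "top" or "wrist"; returns a dict with "pixels" (384x512x3 uint8, blue, green, red), "mtx" (3x3 intrinsics, pixels), "extrinsics" (4x4, takes a point from world to camera coordinates); the wrist camera has in their place "mount" (4x4, takes a point from camera to tool coordinates, whose origin is the TCP and whose axes are the tool frame's). Camera axes: x right, y up, looking along -z (the intrinsics and any distortion apply to the point x, -y, -z); pixel columns grow to the right and rows downward; lengths in mm; the calibration is good to about 2 mm. A picture is of the moment at which its call begins: read the wrist's pose just before it. There is no depth.
- finish_job(): hands the job in, once; it reports no verdict.
The state is a dict: "t": time; "qpos": joint angles; "joint_vel": joint speeds; "effort": joint torques, N m; "tool_pos": TCP position; "tcp_rot": TCP orientation; "ft_force": force on the tool from outside, world axes, zero at the start; "wrist_torque": the same for the moment, N m; "width": finger opening in mm.
Only numpy, scipy, OpenCV 4.12 (cv2) and the standard library are available. Lean on these libraries where they do the work, as an engineer would, in place of code of your own. Each camera call takes 0.05 s, during which the arm holds its last target.

## Working session

There is one attempt and no reset: what is moved stays moved. The work goes in short steps, Python scripts to look and compute and a tool call to move; the robot and the scene stay as the last step left them, time stands still between calls to the robot, and variables do not carry over. Pictures are saved under pics/ and viewed, and the job is handed in when it is done.

Besides the shell and the picture viewer there is one more tool, called after "Call:" as name(argument=value, ...), one argument or row to a line, values as JSON. arm_command: Moves the arm, as the interface text tells. Shifts and turns lie within -1 to 1; 1 stands for 25 cm of shift or 2 pi rad of turn. Its arguments: {"type":"object","properties":{"steps":{"type":"string"},"squeeze":{"type":"number"}},"required":["steps"]}

```bash
ls; mkdir -p pics
python3 - <<'E'
from bench import *
import cv2
s=sense(); print(s)
for n in("side","top","wrist"):
    d=get_image(n); cv2.imwrite(f"pics/{n}0.png",d["pixels"])
    print(n,{k:v for k,v in d.items() if k!="pixels"})
E
```

```text
pics
{'t': 0.0, 'qpos': array([ 1.16170436e+00,  5.28349883e-02,  1.40174235e+00,  8.42243222e-06,
        1.68857660e+00, -7.02979996e-02]), 'joint_vel': array([-0.00100139,  0.00098916, -0.0001703 , -0.00060045,  0.00122578,
        0.00047799]), 'effort': array([-2.06136483e-04, -3.81668401e+01, -3.60185874e+01, -1.13863707e-04,
        6.17014986e-03, -1.26522997e-05]), 'tool_pos': array([174.35013841, 494.91471411, 247.46443157]), 'tcp_rot': array([ 0.57742089,  0.40807611, -0.40902283, -0.57685295]), 'ft_force': array([-0.0977184 ,  0.5757787 , -0.37259291]), 'wrist_torque': array([-0.04714859, -0.03701833, -0.03757919]), 'width': 85.43146961297892}
side {'mtx': array([[373.34254865,   0.        , 259.01515987],
       [  0.        , 373.34254865, 191.68424189],
       [  0.        ,   0.        ,   1.        ]]), 'extrinsics': array([[-8.75351295e-01, -4.83478422e-01, -2.95386814e-03,
         4.98374762e+02],
       [ 2.06127494e-01, -3.78712147e-01,  9.02268566e-01,
        -1.80903834e+02],
       [-4.37346048e-01,  7.89193085e-01,  4.31164364e-01,
        -1.01528208e+03],
[... 430 characters left out ...]
80e+02],
       [-1.20361451e-01, -9.78732833e-03,  9.92681887e-01,
        -1.44600755e+03],
       [ 0.00000000e+00,  0.00000000e+00,  0.00000000e+00,
         1.00000000e+00]])}
wrist {'mtx': array([[299.47568997,   0.        , 251.78613581],
       [  0.        , 299.47568997, 193.47694586],
       [  0.        ,   0.        ,   1.        ]]), 'mount': array([[ 9.99998476e-01, -1.73990539e-03,  1.46839594e-04,
         6.63913564e-02],
       [ 7.06678883e-04,  3.26385366e-01, -9.45236528e-01,
        -1.25439555e+02],
       [ 1.59669584e-03,  9.45235190e-01,  3.26386098e-01,
         8.46212881e+01],
       [ 0.00000000e+00,  0.00000000e+00,  0.00000000e+00,
         1.00000000e+00]])}
```

View pics/top0.png

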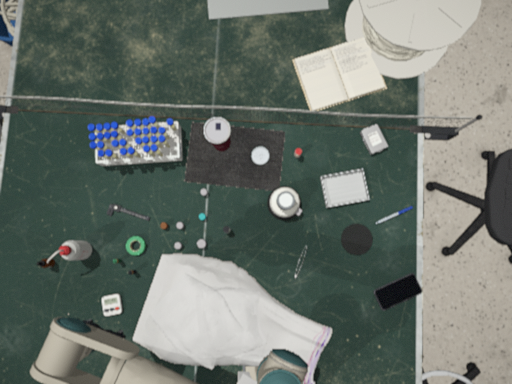

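View pics/side0.png

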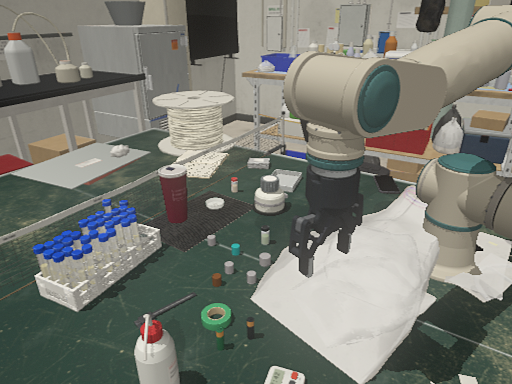

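View pics/wrist0.png

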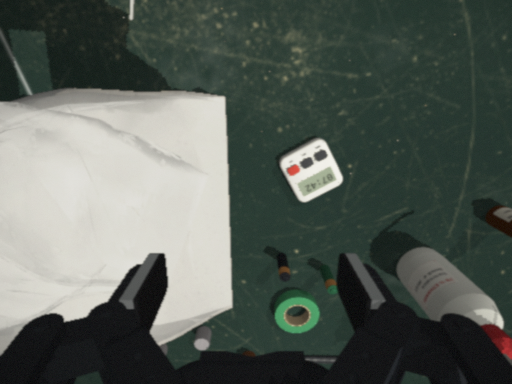

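Run:
```python
import cv2
a=cv2.imread("pics/top0.png")
cv2.imwrite("pics/topz.png",cv2.resize(a[140:270,150:290],None,fx=5,fy=4.6,interpolation=cv2.INTER_CUBIC)[:600,:800])
cv2.imwrite("pics/topz2.png",cv2.resize(a[130:270,250:390],None,fx=4.2,fy=4.2,interpolation=cv2.INTER_CUBIC))
b=cv2.imread("pics/side0.png")
cv2.imwrite("pics/sidez.png",cv2.resize(b[160:310,180:320],None,fx=4,fy=4,interpolation=cv2.INTER_CUBIC))
```

```text
(no output)
```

View pics/topz.png

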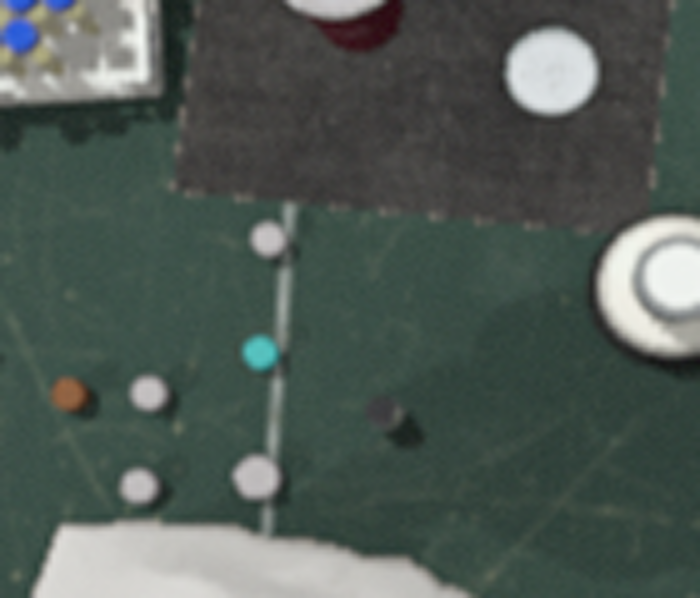

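View pics/topz2.png

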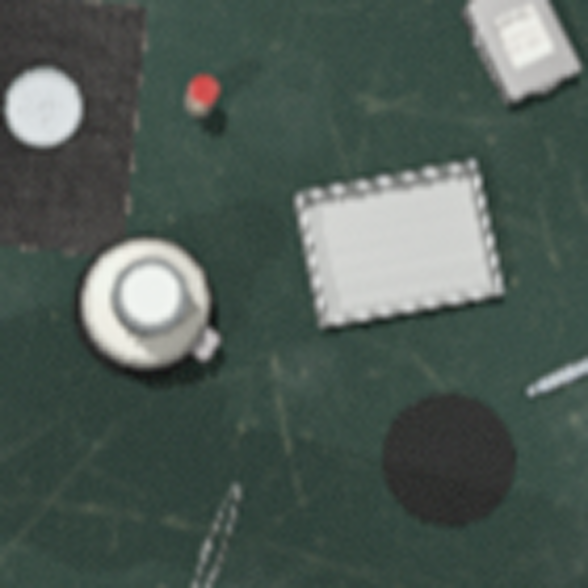

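View pics/sidez.png

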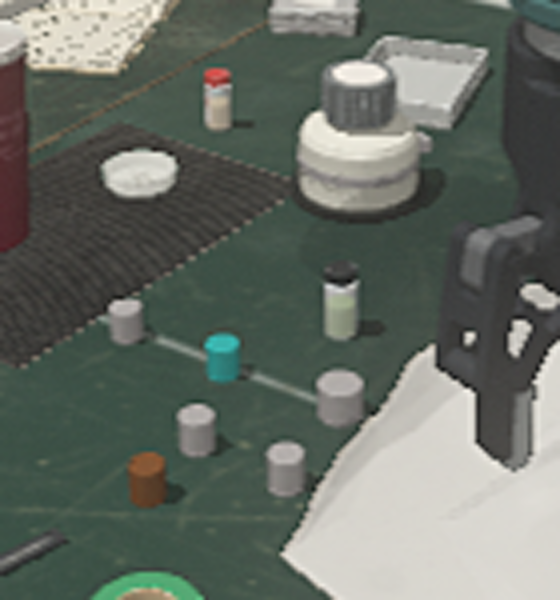

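```bash
cat > h.py <<'E'
import cv2, numpy as np
from bench import *
from scipy.spatial.transform import Rotation as R
def cam(n):
    s=sense(); d=get_image(n); K=d["mtx"]
    if n=="wrist":
        T=np.eye(4);T[:3,:3]=R.from_quat(s["tcp_rot"]).as_matrix();T[:3,3]=s["tool_pos"]
        C=T@d["mount"]
    else: C=np.linalg.inv(d["extrinsics"])
    return d["pixels"],K,C
def ray(K,C,u,v,z):
    p=np.array([(u-K[0,2])/K[0,0],-(v-K[1,2])/K[1,1],-1]); w=C[:3,:3]@p; o=C[:3,3]
    return o+w*(z-o[2])/w[2]
def proj(K,C,P):
    q=np.linalg.inv(C)@np.append(P,1); return K[0,2]+K[0,0]*q[0]/-q[2], K[1,2]-K[1,1]*q[1]/-q[2]
def blobs(mask,amin=15,amax=1e5):
    n,l,st,c=cv2.connectedComponentsWithStats(mask.astype(np.uint8))
    return [(c[i],st[i]) for i in range(1,n) if amin<=st[i][4]<=amax]
E
python3 - <<'E'
from h import *
im,K,C=cam("top"); hsv=cv2.cvtColor(im,cv2.COLOR_BGR2HSV)
m=(hsv[...,1]<45)&(hsv[...,2]>120)
for c,s in blobs(m,15,1500): 
    if 120<c[0]<390 and 120<c[1]<270: print("grey",c.round(1),s[2:],ray(K,C,*c,26).round(1))
for n,(u,v),z in (("cap",(286.2,199.8),109),("jarfoot",(250+147/4.2,130+308/4.2),30),("mat",(250+449/4.2,130+460/4.2),4),("tray",(250+399/4.2,130+243/4.2),15),("vc",(150+383/5,140+412/4.6),54),("vd",(250+204/4.2,130+90/4.2),54),("petri",(150+552/5,140+71/4.6),16),("turq",(202,216.5),26),("brown",(164,226),26)):
    print(n,ray(K,C,u,v,z).round(1))
im2,K2,C2=cam("side")
# mat ellipse & cap top
for lab,P in (("cap",ray(K,C,286.2,199.8,109)),("c0",ray(K,C,202,244,26))): print(lab,proj(K2,C2,P))
print(R.from_quat(sense()["tcp_rot"]).as_matrix().round(3))
E
```

```text
grey [216.4 130. ] [ 28  27 590] [811.7 199.2  26. ]
grey [150.9 125.2] [10  6 23] [833.9 432.3  26. ]
grey [373.7 138.5] [ 27  30 504] [ 769.3 -355.1   26. ]
grey [141.1 135.4] [ 8  5 17] [797.3 466.9  26. ]
grey [155.3 134.3] [10  6 20] [800.3 416.3  26. ]
grey [259.9 155.1] [ 19  19 277] [717.6  46.8  26. ]
grey [344.6 187.5] [  50   39 1437] [ 597.1 -245.5   26. ]
grey [204.1 190.4] [ 9 12 54] [596.2 243.3  26. ]
grey [284.6 201.7] [ 33  30 731] [551.4 -36.2  26. ]
grey [206.1 206.1] [ 3 17 37] [541.1 236.7  26. ]
grey [386.8 217.6] [22 12 80] [ 490.  -386.2   26. ]
grey [179.1 225. ] [ 7  7 43] [477.4 330.1  26. ]
grey [202.1 238.7] [ 10  26 102] [428.8 250.8  26. ]
grey [177.1 245.1] [ 7  7 43] [408.5 336.7  26. ]
cap [549.2 -37.  109. ]
jarfoot [545.4 -37.   30. ]
mat [ 417.  -284.9    4. ]
tray [ 597.4 -249.1   15. ]
vc [457.6 163.8  54. ]
vd [722. -87.  54.]
petri [718.7  44.9  16. ]
turq [505.4 250.9  26. ]
brown [474.9 382.5  26. ]
cap (np.float64(269.6362671315826), np.float64(178.21727407964303))
c0 (np.float64(265.56590481260395), np.float64(255.27298654830315))
[[ 0.332 -0.    -0.943]
 [ 0.943 -0.001  0.332]
 [-0.001 -1.     0.   ]]
```

Call:
arm_command(
  steps="0.0625 -0.1225 0 -0.028 100; 0.125 -0.245 0 -0.056 100; 0.1875 -0.3675 0 -0.084 100; 0.25 -0.49 0 -0.112 100; 0.3125 -0.6125 0 -0.14 100; 0.375 -0.735 0 -0.168 100; 0.4375 -0.8575 0 -0.196 100; 0.5 -0.98 0 -0.224 100",
  squeeze=70,
)

```text
t: 1.25
tool_pos: [299.8, 249.1, 248.3]
tcp_rot: [-0.704, 0.064, -0.064, 0.704]
ft_force: [0.3, 0.6, 0.5]
width: 85.5
```

Call:
arm_command(
  steps="0.0625 -0.1225 0 -0.028 100; 0.125 -0.245 0 -0.056 100; 0.1875 -0.3675 0 -0.084 100; 0.25 -0.49 0 -0.112 100; 0.3125 -0.6125 0 -0.14 100; 0.375 -0.735 0 -0.168 100; 0.4375 -0.8575 0 -0.196 100; 0.5 -0.98 0 -0.224 100",
)

```text
t: 2.25
tool_pos: [424.8, 4.1, 248.3]
tcp_rot: [0.495, -0.504, 0.505, -0.496]
ft_force: [1.4, 0.5, -0.1]
width: 85.4
```

Run:
```python
from h import *
for n in("top","wrist"):
    im,K,C=cam(n); cv2.imwrite(f"pics/{n}1.png",im)
    print(n,proj(K,C,[549,-37,109]))
```

```text
top (np.float64(286.21076799395945), np.float64(199.85167579648706))
wrist (np.float64(295.80657595329114), np.float64(36.22261286889665))
```

View pics/wrist1.png

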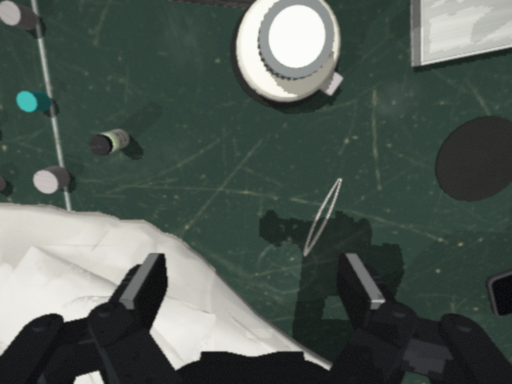

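View pics/top1.png

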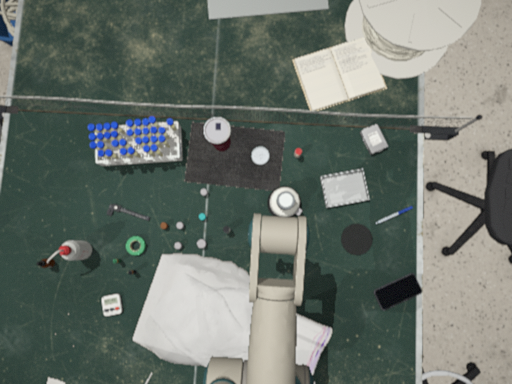

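Call:
arm_command(
  steps="0.125 -0.042 -0.05 0 100; 0.25 -0.085 -0.15 0 100; 0.375 -0.127 -0.25 0 100; 0.498 -0.169 -0.35 0 100; 0.498 -0.169 -0.43 0 100; 0.498 -0.169 -0.53 0 100; 0.498 -0.169 -0.625 0 100; 0.498 -0.169 -0.625 0 100",
)

```text
t: 3.35
tool_pos: [547.6, -36.2, 90.1]
tcp_rot: [-0.498, 0.504, -0.501, 0.496]
ft_force: [-0.0, 1.0, -0.8]
width: 85.5
```

Call:
arm_command(
  steps="0 0 0 0 50; 0 0 0 0 50; 0 0 0 0 50; 0 0 0 0 50; 0 0 0 0 50; 0 0 0 0 50; 0 0 0 0 50; 0 0 0 0 50",
  squeeze=70,
)

```text
t: 4.35
tool_pos: [549.9, -37.1, 94.2]
tcp_rot: [0.496, -0.502, 0.504, -0.498]
ft_force: [-1.6, 0.6, 6.0]
width: 58.6
```

Call:
arm_command(
  steps="0 0 0.0027 0.028 50; 0 0 0.0053 0.056 50; 0 0 0.008 0.084 50; 0 0 0.0107 0.112 50; 0 0 0.0134 0.14 50; 0 0 0.016 0.168 50; 0 0 0.0187 0.196 50; 0 0 0.0214 0.224 50",
)

```text
t: 5.35
tool_pos: [549.2, -37.1, 98.0]
tcp_rot: [0.705, -0.059, 0.06, -0.705]
ft_force: [0.4, 0.2, 0.2]
width: 59.5
```

Call:
arm_command(
  steps="0 0 0.0027 0.028 50; 0 0 0.0053 0.056 50; 0 0 0.008 0.084 50; 0 0 0.0107 0.112 50; 0 0 0.0134 0.14 50; 0 0 0.016 0.168 50; 0 0 0.0187 0.196 50; 0 0 0.0214 0.224 50",
)

```text
t: 6.35
tool_pos: [549.2, -36.8, 103.3]
tcp_rot: [0.576, 0.411, -0.41, -0.576]
ft_force: [0.1, 1.1, -0.7]
width: 58.9
```

Run:
```python
from h import *
s=sense();print(s)
im,K,C=cam("side"); cv2.imwrite("pics/side2.png",cv2.resize(im[130:280,200:380],None,fx=4,fy=4))
```

```text
{'t': 6.35, 'qpos': array([-1.34309044e-01,  2.17590437e-01,  1.51399353e+00,  6.47343532e-04,
        1.40918290e+00, -1.37253481e+00]), 'joint_vel': array([-0.0028382 , -0.00519548, -0.00631796, -0.00512666,  0.01011767,
       -1.39611126]), 'effort': array([-3.02458378e-01, -4.26224971e+01, -3.38456583e+01, -1.52158309e-01,
       -2.33310938e-02,  1.85221285e+00]), 'tool_pos': array([549.16822   , -36.79989716, 103.31310663]), 'tcp_rot': array([ 0.57591944,  0.41068072, -0.40994574, -0.57584949]), 'ft_force': array([ 0.09754445,  1.08125358, -0.70116619]), 'wrist_torque': array([ 0.11935497, -0.0334217 , -0.02247113]), 'width': 58.88632917380339}
```

View pics/side2.png

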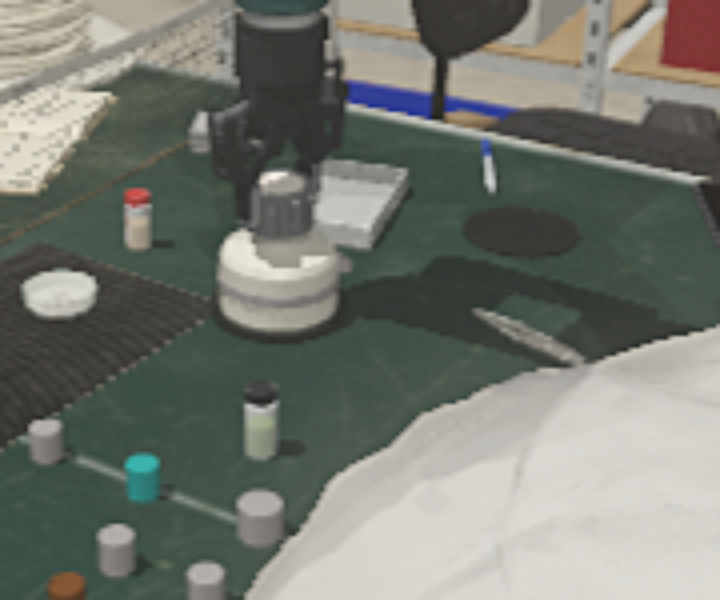

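Call:
arm_command(
  steps="0 0 0.0027 0.028 50; 0 0 0.0053 0.056 50; 0 0 0.008 0.084 50; 0 0 0.0107 0.112 50; 0 0 0.0134 0.14 50; 0 0 0.016 0.168 50; 0 0 0.0187 0.196 50; 0 0 0.0214 0.224 50",
)

```text
t: 7.4
tool_pos: [548.3, -36.8, 108.4]
tcp_rot: [0.174, 0.685, -0.685, -0.175]
ft_force: [-5.4, 2.4, 2.3]
width: 59.1
```

Call:
arm_command(
  steps="0 0 0 0 50; 0 0 0 0 100; 0 0 0 0 100; 0 0 0 0 100; 0 0 0 0 100; 0 0 0 -0.028 100; 0 0 0 -0.056 100; 0 0 0 -0.084 100",
)

```text
t: 8.4
tool_pos: [549.0, -37.0, 108.1]
tcp_rot: [0.35, 0.614, -0.614, -0.35]
ft_force: [-0.0, 0.4, 0.2]
width: 85.5
```

Call:
arm_command(
  steps="0 0 0 -0.028 100; 0 0 0 -0.056 100; 0 0 0 -0.084 100; 0 0 0 -0.112 100; 0 0 0 -0.14 100; 0 0 0 -0.168 100; 0 0 0 -0.196 100; 0 0 0 -0.224 100",
)

```text
t: 9.4
tool_pos: [549.0, -37.0, 108.1]
tcp_rot: [-0.664, -0.242, 0.242, 0.664]
ft_force: [0.0, 0.0, 0.7]
width: 85.0
```

Run:
```python
from h import *
s=sense();print(s["tool_pos"],s["qpos"],s["width"])
im,K,C=cam("side"); cv2.imwrite("pics/side3.png",cv2.resize(im[130:280,200:380],None,fx=4,fy=4))
for z in (109,112,118,121,124,126): print(z, (np.array(proj(K,C,[549,-37,z]))-[200,130])*4)
im,K,C=cam("wrist"); cv2.imwrite("pics/wrist3.png",im)
```

```text
[548.99857927 -37.03342839 108.0990054 ] [-1.34517363e-01  2.12778370e-01  1.50946567e+00  1.09303709e-04
  1.41923945e+00 -8.32562678e-01] 85.00689121432055
109 [278.74521153 192.89526982]
112 [278.77916666 189.56927764]
118 [278.84729051 182.89637025]
121 [278.88145968 179.54941113]
124 [278.91570066 176.19541896]
126 [278.93856798 173.95550597]
```

View pics/side3.png

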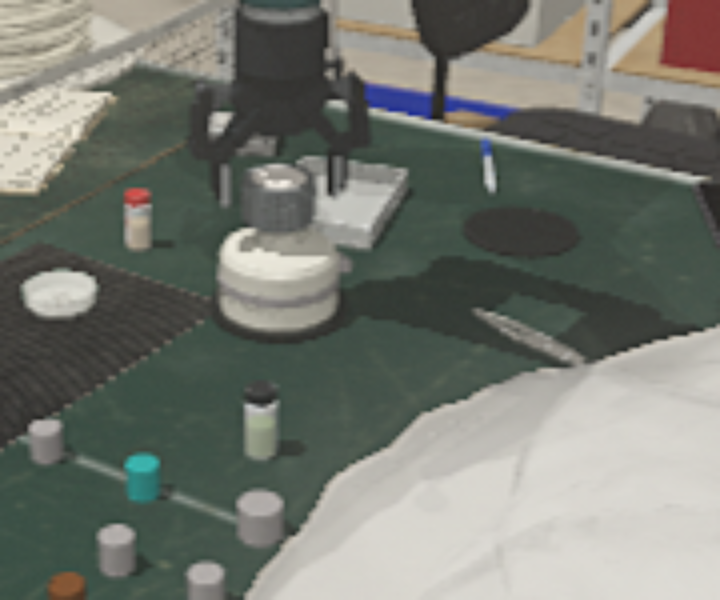

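View pics/wrist3.png

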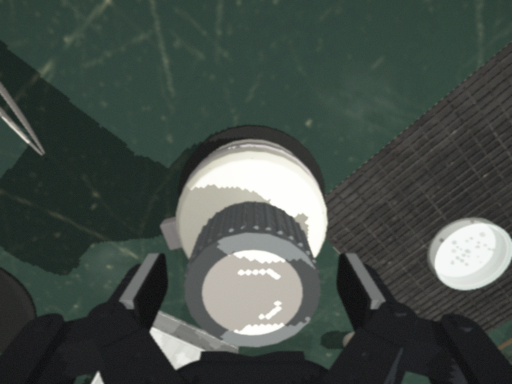

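Call:
arm_command(
  steps="0 0 0 -0.028 100; 0 0 0 -0.056 100; 0 0 0 -0.084 100; 0 0 0 -0.112 100; 0 0 0 -0.14 100; 0 0 -0.004 -0.16 100; 0 0 -0.004 -0.16 50; 0 0 -0.004 -0.16 50",
)

```text
t: 10.5
tool_pos: [549.2, -37.1, 107.7]
tcp_rot: [-0.699, 0.104, -0.105, 0.699]
ft_force: [-0.9, 0.2, 2.7]
width: 59.3
```

Call:
arm_command(
  steps="0 0 0 0 50; 0 0 0 0 50; 0 0 0 0 50; 0 0 0 0 50; 0 0 0.0027 0.028 50; 0 0 0.0053 0.056 50; 0 0 0.008 0.084 50; 0 0 0.0107 0.112 50",
)

```text
t: 11.5
tool_pos: [549.2, -37.1, 110.2]
tcp_rot: [0.692, 0.144, -0.143, -0.692]
ft_force: [0.2, 0.5, 3.0]
width: 59.2
```

Call:
arm_command(
  steps="0 0 0.0027 0.028 50; 0 0 0.0053 0.056 50; 0 0 0.008 0.084 50; 0 0 0.0107 0.112 50; 0 0 0.0134 0.14 50; 0 0 0.016 0.168 50; 0 0 0.0187 0.196 50; 0 0 0.0214 0.224 50",
)

```text
t: 12.5
tool_pos: [549.0, -37.1, 115.6]
tcp_rot: [0.435, 0.557, -0.557, -0.435]
ft_force: [-1.5, -0.1, 6.6]
width: 59.3
```

Call:
arm_command(
  steps="0 0 0 0 50; 0 0 0.005 0 50; 0 0 0.01 0 50; 0 0 0.015 0 50; 0 0 0.02 0 50; 0 0 0.02 0 50; 0 0 0.02 0 50; 0 0 0.02 0 50",
)

```text
t: 13.5
tool_pos: [548.9, -37.1, 120.1]
tcp_rot: [-0.437, -0.556, 0.556, 0.437]
ft_force: [-1.0, 0.3, -0.9]
width: 59.5
```

Call:
arm_command(
  steps="0 0 0.04 0 50; 0 0 0.08 0 50; 0 0 0.12 0 50; 0 0 0.16 0 50; 0 0 0.2 0 50; 0 0 0.24 0 50; 0 0 0.28 0 50; 0 0 0.32 0 50",
)

```text
t: 14.5
tool_pos: [549.0, -37.1, 200.8]
tcp_rot: [0.437, 0.556, -0.556, -0.437]
ft_force: [-0.0, -0.1, -0.4]
width: 59.4
```

Run:
```python
from h import *
s=sense();print(s["tool_pos"],s["qpos"],s["width"],s["ft_force"])
im,K,C=cam("side"); cv2.imwrite("pics/side4.png",cv2.resize(im[100:280,200:380],None,fx=3.3,fy=3.3))
im,K,C=cam("wrist"); cv2.imwrite("pics/wrist4.png",im)
```

```text
[548.96211534 -37.07098137 200.78939591] [-1.34576949e-01  1.41792696e-01  1.39960602e+00  7.24094540e-05
  1.60025009e+00 -1.94464728e+00] 59.43342794819051 [-0.00716898 -0.08384203 -0.40785987]
```

View pics/side4.png

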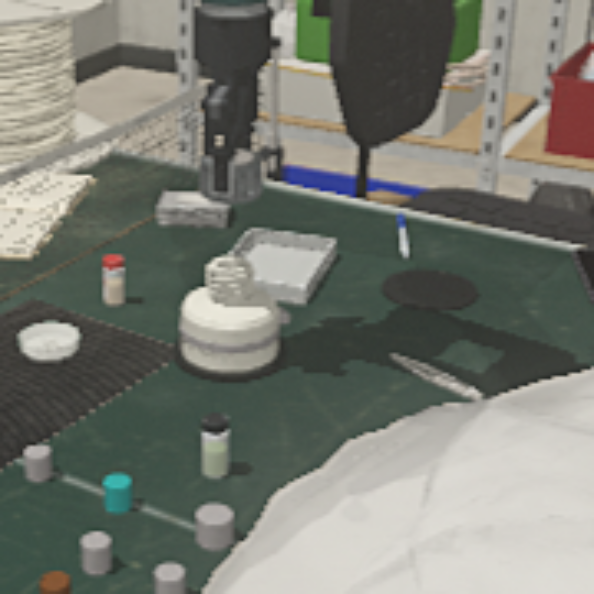

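View pics/wrist4.png

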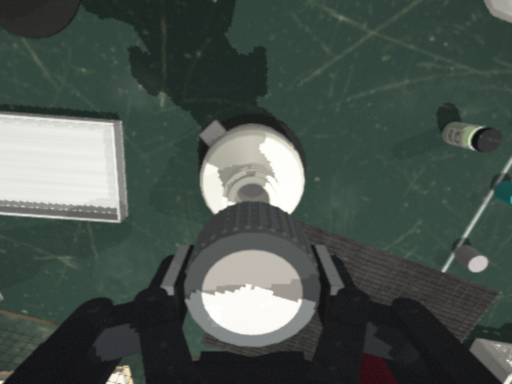

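Call:
arm_command(
  steps="-0.066 -0.124 0 -0.02 50; -0.132 -0.248 0 -0.04 50; -0.198 -0.372 0 -0.06 50; -0.264 -0.496 0 -0.08 50; -0.33 -0.62 -0.04 -0.1 50; -0.396 -0.744 -0.1 -0.12 50; -0.462 -0.868 -0.17 -0.14 50; -0.528 -0.992 -0.24 -0.16 50",
)

```text
t: 15.6
tool_pos: [416.2, -285.9, 139.4]
tcp_rot: [-0.651, -0.276, 0.276, 0.651]
ft_force: [0.6, -0.7, -1.7]
width: 59.3
```

Call:
arm_command(
  steps="0 0 -0.1 0 50; 0 0 -0.2 0 50; 0 0 -0.3 0 50; 0 0 -0.35 0 50; 0 0 -0.39 0 50; 0 0 -0.42 0 50; 0 0 -0.43 0 50; 0 0 -0.43 0 50",
)

```text
t: 16.6
tool_pos: [417.1, -285.2, 32.9]
tcp_rot: [0.651, 0.277, -0.277, -0.65]
ft_force: [0.4, 0.5, -0.5]
width: 59.5
```

Run:
```python
from h import *
s=sense();print(s["tool_pos"],s["qpos"],s["width"],s["ft_force"])
im,K,C=cam("side"); cv2.imwrite("pics/side5.png",cv2.resize(im[120:240,280:420],None,fx=5,fy=5))
```

```text
[ 417.13149687 -285.17309284   32.93117683] [-6.72815913e-01  1.88724562e-01  1.70166353e+00  1.08713076e-04
  1.25073842e+00 -1.47763675e+00] 59.51848231022187 [ 0.39754396  0.46475419 -0.50486293]
```

View pics/side5.png

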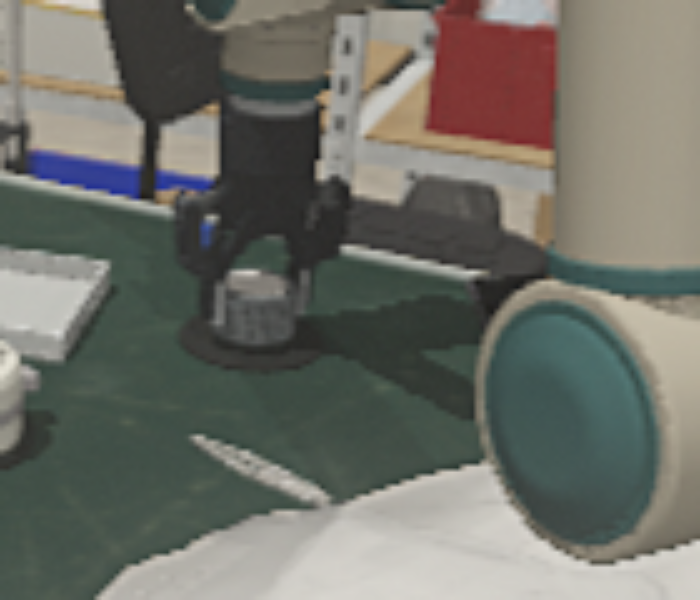

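Call:
arm_command(
  steps="0 0 -0.004 0 50; 0 0 -0.008 0 50; 0 0 -0.012 0 50; 0 0 -0.016 0 50; 0 0 -0.02 0 50; 0 0 -0.02 0 50; 0 0 -0.02 0 50; 0 0 -0.02 0 50",
)

```text
t: 17.65
tool_pos: [417.0, -285.1, 27.7]
tcp_rot: [0.651, 0.277, -0.277, -0.651]
ft_force: [0.7, -0.1, -0.7]
width: 59.6
```

Call:
arm_command(
  steps="0 0 -0.002 0 50; 0 0 -0.004 0 50; 0 0 -0.006 0 50; 0 0 -0.008 0 50; 0 0 -0.01 0 50; 0 0 -0.012 0 50; 0 0 -0.012 0 50; 0 0 -0.012 0 50",
)

```text
t: 18.65
tool_pos: [417.1, -285.1, 25.3]
tcp_rot: [0.651, 0.277, -0.277, -0.651]
ft_force: [-1.6, 2.1, 5.6]
width: 59.5
```

Call:
arm_command(
  steps="0 0 0 0 100; 0 0 0 0 100; 0 0 0 0 100; 0 0 0 0 100; 0 0 0.02 0 100; 0 0 0.1 0 100; 0 0 0.25 0 100; 0 0 0.45 0 100",
)

```text
t: 19.65
tool_pos: [416.4, -284.6, 137.6]
tcp_rot: [-0.65, -0.277, 0.277, 0.651]
ft_force: [0.9, -0.7, -0.2]
width: 85.6
```

Run:
```python
from h import *
s=sense();print(s["tool_pos"],s["qpos"],s["width"],s["ft_force"])
im,K,C=cam("side"); cv2.imwrite("pics/side6.png",cv2.resize(im[120:320,200:420],None,fx=3,fy=3))
im,K,C=cam("top"); cv2.imwrite("pics/top6.png",cv2.resize(im[140:270,150:390],None,fx=3.3,fy=3.3))
im,K,C=cam("wrist"); cv2.imwrite("pics/wrist6.png",im)
```

```text
[ 416.364746   -284.61113552  137.64471728] [-6.72883522e-01  6.03627987e-02  1.61542207e+00  8.71867530e-05
  1.46810666e+00 -1.47760382e+00] 85.57188507127314 [ 0.94131813 -0.65611715 -0.21272964]
```

View pics/side6.png

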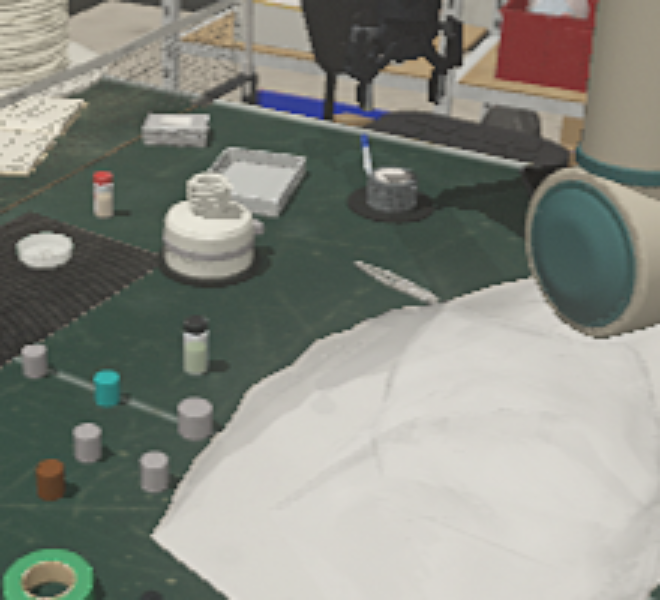

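View pics/top6.png

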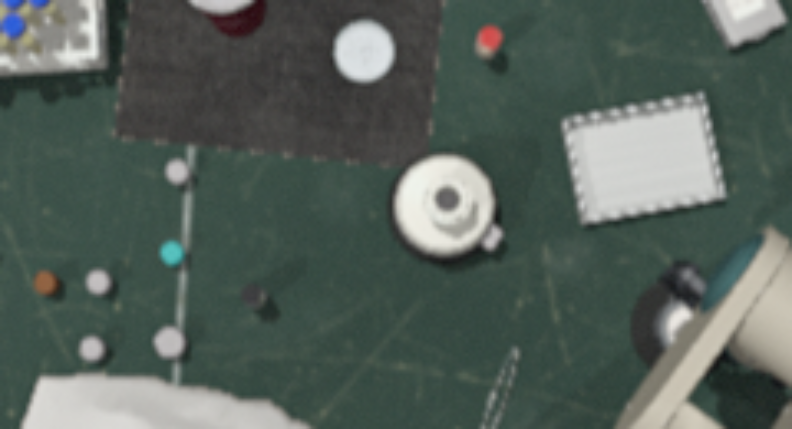

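View pics/wrist6.png

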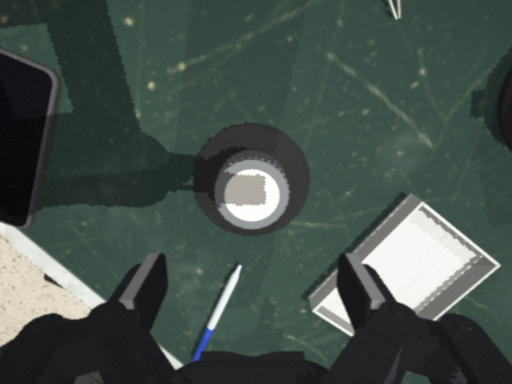

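Call:
arm_command(
  steps="0 0.1 0.1 -0.015 60; 0 0.2 0.2 -0.03 60; 0 0.3 0.3 -0.047 60; 0 0.4 0.4 -0.063 60; 0 0.5 0.4 -0.079 60; 0 0.6 0.4 -0.095 60; 0 0.71 0.4 -0.11 60; 0 0.827 0.4 -0.126 60",
)

```text
t: 20.8
tool_pos: [416.5, -77.4, 236.0]
tcp_rot: [-0.707, -0.003, 0.004, 0.707]
ft_force: [0.0, -0.3, 0.6]
width: 51.3
```

Call:
arm_command(
  steps="0 0.1 0 -0.015 60; 0 0.2 0 -0.03 60; 0 0.3 0 -0.047 60; 0 0.4 0 -0.063 60; 0 0.5 0 -0.079 60; 0 0.6 0 -0.095 60; 0 0.71 0 -0.11 60; 0 0.827 0 -0.126 60",
)

```text
t: 21.8
tool_pos: [416.6, 129.2, 236.0]
tcp_rot: [0.654, -0.27, 0.269, -0.653]
ft_force: [0.5, -0.2, -0.4]
width: 51.0
```

Call:
arm_command(
  steps="0 0.12 0 -0.015 60; 0 0.24 0 -0.03 60; 0 0.36 0 -0.047 60; 0 0.48 0 -0.063 60; 0 0.6 -0.05 -0.08 60; 0 0.72 -0.1 -0.1 60; 0 0.827 -0.15 -0.126 60; 0 0.827 -0.15 -0.126 60",
)

```text
t: 22.8
tool_pos: [415.9, 335.8, 197.0]
tcp_rot: [0.502, -0.5, 0.499, -0.499]
ft_force: [0.3, -0.7, 0.1]
width: 51.3
```

Run:
```python
from h import *
s=sense();print(s["tool_pos"],s["qpos"],s["width"],s["ft_force"])
im,K,C=cam("wrist"); cv2.imwrite("pics/wrist7.png",im)
hsv=cv2.cvtColor(im,cv2.COLOR_BGR2HSV)
for P in ([596,243,26],[477,330,26],[408,337,26],[425,251,26]): print(P,proj(K,C,P))
```

```text
[415.88888783 335.76208897 196.96927461] [6.10084308e-01 1.03362722e-01 1.44902923e+00 4.77308498e-05
 1.59396683e+00 2.17827703e+00] 51.316373049124785 [ 0.26489453 -0.65901746  0.14477392]
[596, 243, 26] (np.float64(363.96679852012244), np.float64(-33.34007016049918))
[477, 330, 26] (np.float64(257.45076449624617), np.float64(114.33793941434826))
[408, 337, 26] (np.float64(249.99116231374452), np.float64(183.02961329702956))
[425, 251, 26] (np.float64(334.5366800892647), np.float64(167.3382054092109))
```

View pics/wrist7.png

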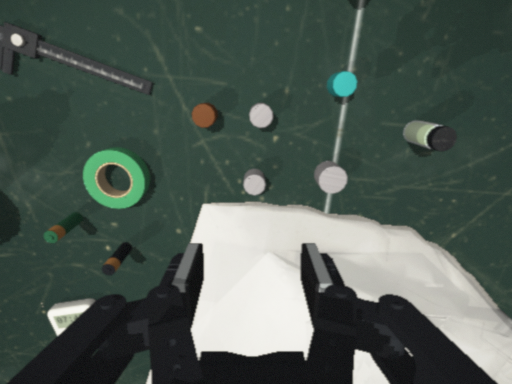

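```bash
cat >> h.py <<'E'
def tops(im,K,C,z=26):
    hsv=cv2.cvtColor(im,cv2.COLOR_BGR2HSV)
    m=((hsv[...,1]<50)&(hsv[...,2]>115)).astype(np.uint8)
    m=cv2.morphologyEx(m,cv2.MORPH_OPEN,np.ones((5,5),np.uint8))
    out=[]
    for c,st in blobs(m,80,2500):
        u,v=c
        if v>330: continue
        P=ray(K,C,u,v,z)
        out.append((c.round(1),st[2:],P.round(1)))
    return out
E
python3 - <<'E'
from h import *
im=cv2.imread("pics/wrist7.png"); 
for (x,y) in ((261,116),(255,184),(331,177)):
    c=im[y-24:y+24,x-24:x+24]
    h=cv2.cvtColor(c,cv2.COLOR_BGR2HSV); print(h[24,::3].tolist()); print(h[::3,24].tolist())
cv2.imwrite("pics/w7z.png",cv2.resize(im[90:210,220:380],None,fx=5,fy=5,interpolation=cv2.INTER_CUBIC))
E
```

```text
[[66, 44, 81], [72, 63, 81], [75, 67, 76], [77, 69, 74], [54, 11, 121], [15, 10, 202], [10, 12, 196], [9, 9, 198], [13, 12, 198], [10, 12, 197], [13, 9, 191], [9, 9, 190], [60, 10, 75], [74, 73, 59], [75, 70, 73], [76, 70, 76]]
[[73, 60, 77], [74, 61, 79], [75, 62, 74], [77, 57, 71], [9, 10, 175], [13, 9, 201], [10, 12, 197], [8, 10, 199], [13, 12, 198], [11, 11, 194], [8, 11, 194], [11, 11, 194], [70, 23, 68], [74, 61, 63], [75, 68, 75], [73, 61, 75]]
[[76, 65, 74], [75, 72, 71], [77, 65, 71], [74, 65, 74], [48, 10, 128], [11, 10, 200], [13, 9, 193], [9, 9, 195], [10, 12, 197], [11, 11, 193], [11, 10, 196], [15, 10, 160], [72, 59, 43], [73, 59, 52], [73, 61, 75], [77, 72, 71]]
[[76, 57, 76], [76, 61, 71], [75, 66, 70], [40, 8, 94], [8, 10, 100], [5, 9, 180], [9, 9, 196], [11, 10, 198], [10, 12, 197], [9, 9, 193], [15, 11, 194], [13, 9, 193], [74, 54, 80], [75, 60, 77], [25, 23, 146], [21, 20, 176]]
[[74, 68, 71], [75, 65, 71], [71, 47, 76], [23, 10, 107], [15, 6, 163], [9, 9, 195], [11, 11, 193], [8, 11, 191], [11, 11, 191], [10, 12, 194], [10, 12, 194], [13, 12, 195], [10, 12, 195], [20, 9, 164], [74, 61, 71], [69, 56, 77]]
[[77, 61, 75], [75, 64, 72], [74, 51, 75], [30, 5, 97], [23, 10, 105], [13, 9, 192], [15, 11, 193], [10, 8, 195], [11, 11, 191], [10, 12, 194], [15, 10, 195], [15, 11, 190], [15, 8, 189], [20, 8, 183], [72, 29, 116], [75, 35, 101]]
```

View pics/w7z.png

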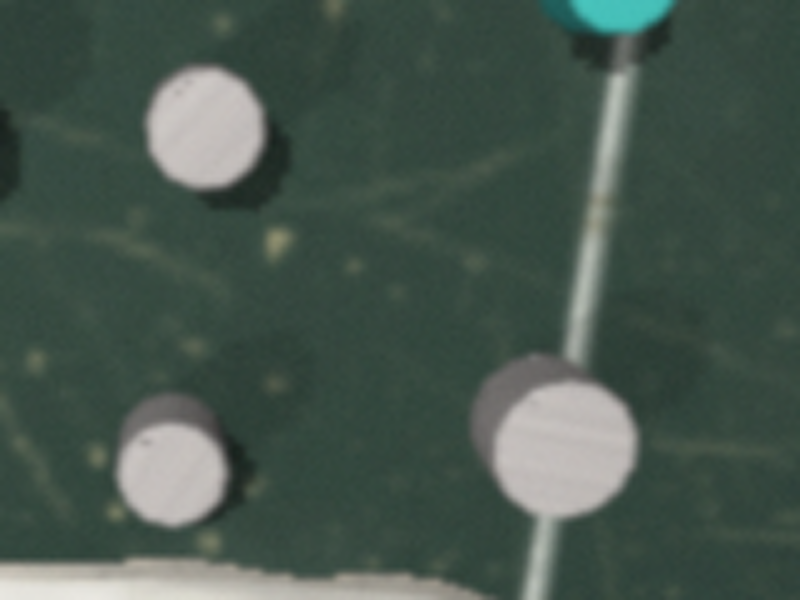

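```bash
sed -i 's/>115)/>150)/' h.py
python3 - <<'E'
from h import *
s=sense();print(s["tool_pos"])
im,K,C=cam("wrist")
for c,st,P in tops(im,K,C): 
    d=np.linalg.norm(ray(K,C,c[0]+st[0]/2,c[1],26)-ray(K,C,c[0]-st[0]/2,c[1],26)); print(c,st,P,d.round(1))
im,K,C=cam("top")
im2=im.copy()
for (u,v) in ((203.7,191.8),(180,225.4),(178,245.6),(201.2,244)): print(ray(K,C,u,v,26).round(1))
E
```

```text
[416.36687954 335.07614123 198.05387583]
[16.9 40.1] [ 11  11 105] [540.6 544.3  26. ] 9.8
[259.8 115.9] [ 22  23 406] [476.2 327.2  26. ] 21.2
[331.3 179.9] [ 28  27 583] [412.2 252.2  26. ] 29.0
[253.2 184.5] [ 20  20 319] [406.8 333.1  26. ] 20.8
[ 65.2 314.6] [ 41  32 692] [239.  561.8  26. ] 50.0
[591.4 244.8  26. ]
[476.  327.1  26. ]
[406.8 333.7  26. ]
[410.9 253.9  26. ]
```

Call:
arm_command(
  steps="-0.041 -0.007 -0.1 0 60; -0.041 -0.007 -0.25 0 60; -0.041 -0.007 -0.4 0 60; -0.041 -0.007 -0.55 0 60; -0.041 -0.007 -0.64 0 60; -0.041 -0.007 -0.676 0 60; -0.041 -0.007 -0.676 0 60; -0.041 -0.007 -0.676 0 15",
  squeeze=40,
)

```text
t: 23.95
tool_pos: [407.5, 333.8, 32.1]
tcp_rot: [-0.499, 0.5, -0.5, 0.501]
ft_force: [0.8, 0.1, -0.2]
width: 34.4
```

Call:
arm_command(
  steps="0 0 0 0 15; 0 0 0 0 15; 0 0 0 0 15; 0 0 0 0 15; 0 0 0 0 15; 0 0 0.05 0 15; 0 0 0.15 0 15; 0 0 0.25 0 15",
)

```text
t: 24.95
tool_pos: [406.6, 333.3, 94.3]
tcp_rot: [0.5, -0.5, 0.5, -0.5]
ft_force: [0.0, 0.4, -2.1]
width: 20.9
```

Run:
```python
from h import *
s=sense();print(s["tool_pos"],s["qpos"],s["width"],s["ft_force"])
im,K,C=cam("wrist"); cv2.imwrite("pics/wrist8.png",im)
```

```text
[406.5589219  333.33207651  94.26887283] [ 6.16531967e-01  1.62114288e-01  1.59656115e+00 -5.50115223e-05
  1.38327412e+00  2.18678291e+00] 20.862991983624976 [ 0.01357639  0.42504421 -2.13610546]
```

View pics/wrist8.png

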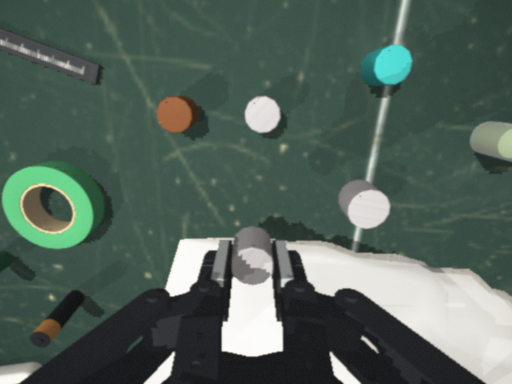

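Run:
```python
from h import *
s=sense();print(s["tool_pos"])
im,K,C=cam("wrist"); 
z=s["tool_pos"][2]-2.9
g=cv2.cvtColor(im,cv2.COLOR_BGR2GRAY)
print(g[225:300:3,252].tolist())
print(ray(K,C,252,262,z), proj(K,C,[*s["tool_pos"][:2],z]))
cv2.imwrite("pics/w8z.png",cv2.resize(im[210:310,200:300],None,fx=6,fy=6,interpolation=cv2.INTER_CUBIC))
```

```text
[408.06544246 334.47018078  98.23322545]
[84, 120, 120, 121, 118, 121, 119, 132, 208, 202, 204, 203, 204, 203, 187, 110, 131, 128, 129, 131, 211, 244, 244, 245, 245]
[412.01472662 334.32596063  95.33322545] (np.float64(251.6897022673392), np.float64(268.9283113723069))
```

View pics/w8z.png

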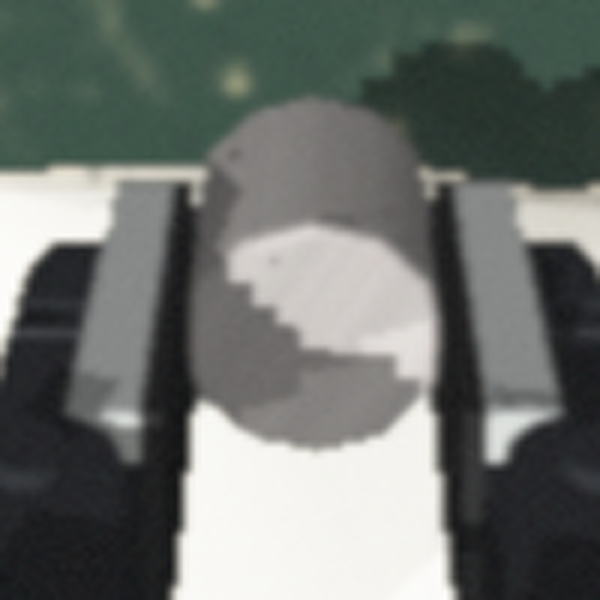

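Run:
```python
from h import *
for i in range(4):
    s=sense();print(s["t"],s["tool_pos"],s["joint_vel"].round(3));get_image("top")
```

```text
25.05 [408.09281507 334.47905127  96.67316259] [ 0.001  0.039  0.047  0.001 -0.043  0.   ]
25.1 [407.36336688 333.90666932  94.63805455] [-0.001  0.034  0.04   0.    -0.012 -0.001]
25.15 [406.67453488 333.44311612  93.12834462] [ 0.001  0.026  0.023 -0.    -0.    -0.   ]
25.2 [406.2891467  333.12629945  92.26083665] [-0.001  0.016  0.012  0.     0.002 -0.001]
```

Call:
arm_command(
  steps="0.01 -0.125 0.05 0 15; 0.02 -0.25 0.1 0 15; 0.03 -0.375 0.1 0 15; 0.04 -0.5 0.1 0 15; 0.053 -0.63 0.1 0 15; 0.053 -0.76 0.1 0 15; 0.053 -0.89 0 0 15; 0.053 -0.998 -0.1 0 15",
)

```text
t: 26.25
tool_pos: [419.4, 82.7, 66.7]
tcp_rot: [0.5, -0.5, 0.5, -0.5]
ft_force: [-0.1, 0.4, -0.3]
width: 20.9
```

Call:
arm_command(
  steps="0 0 -0.08 0 15; 0 0 -0.12 0 15; 0 0 -0.145 0 15; 0 0 -0.149 0 15; 0 0 -0.149 0 15; 0 0 -0.149 0 15; 0 0 -0.149 0 55; 0 0 -0.149 0 55",
)

```text
t: 27.25
tool_pos: [420.2, 84.2, 31.1]
tcp_rot: [-0.5, 0.5, -0.5, 0.5]
ft_force: [-0.0, 0.5, 1.5]
width: 47.0
```

Call:
arm_command(
  steps="0 0 0 0 55; 0 0 0 0 55; 0 0 0.12 0.025 55; 0 0 0.12 0.05 55; 0 0 0.12 0.075 55; 0 0 0.12 0.1 55; 0 0 0.12 0.125 55; 0 0 0.12 0.125 55",
)

```text
t: 28.25
tool_pos: [419.9, 83.9, 60.8]
tcp_rot: [0.653, -0.271, 0.271, -0.653]
ft_force: [-0.2, 0.5, 0.2]
width: 46.9
```

Run:
```python
from h import *
s=sense();print(s["tool_pos"],s["qpos"][5],s["width"],s["ft_force"])
im,K,C=cam("wrist"); cv2.imwrite("pics/wrist9.png",im)
for c,st,P in tops(im,K,C): print(c,st,P)
im,K,C=cam("side"); cv2.imwrite("pics/side9.png",im)
```

```text
[419.94760696  83.92414054  60.84373758] 0.897376801741928 46.94507095727856 [-0.16446562  0.4895981   0.16932496]
[ 9.  30.8] [  23   60 1049] [416.3 244.3  26. ]
[64.4 12.6] [ 27  29 288] [441.4 229.8  26. ]
[ 7.4 82. ] [ 17  25 203] [395.2 232.9  26. ]
[477.  191.8] [  65   84 2146] [531.   15.1  26. ]
[502.8 237.3] [  30  115 1414] [526.6 -21.   26. ]
[250.6 237.3] [  37   36 1032] [420.1  85.2  26. ]
[190.2 264.1] [ 18  42 352] [380.7  98.6  26. ]
[313.4 264.6] [ 18  43 363] [434.2  44.6  26. ]
```

View pics/wrist9.png

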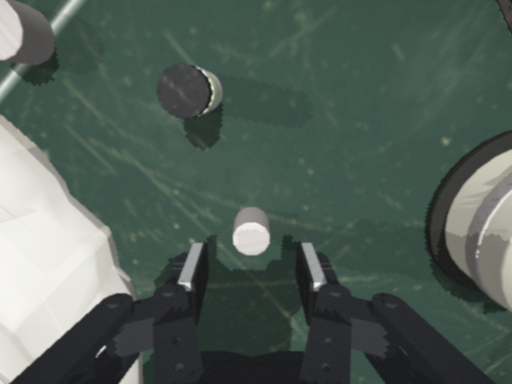

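View pics/side9.png

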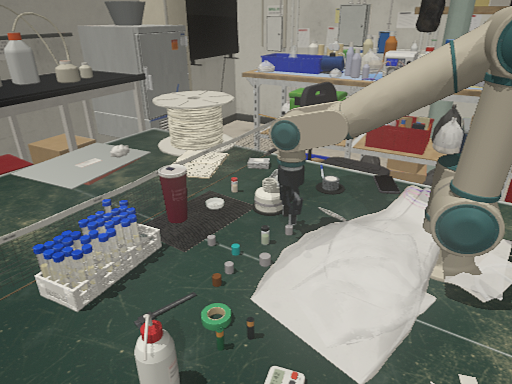

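Call:
arm_command(
  steps="0 0 0 0.025 55; 0 0 0 0.05 55; 0 0 0 0.075 55; 0 0 0 0.1 55; 0 0 -0.04 0.125 55; 0 0 -0.1 0.125 55; 0 0 -0.12 0.125 55; 0 0 -0.12 0.125 55",
)

```text
t: 29.35
tool_pos: [419.6, 83.9, 30.4]
tcp_rot: [0.707, -0.001, 0.0, -0.707]
ft_force: [-0.1, -0.7, -0.3]
width: 47.1
```

Call:
arm_command(
  steps="0 0 0 0 15; 0 0 0 0 15; 0 0 0 0 15; 0 0 0 0 15; 0 0 0 0 15; 0 0 0 0 15; 0 0 0.1 0 15; 0 0 0.2 0 15",
)

```text
t: 30.35
tool_pos: [419.3, 83.8, 80.7]
tcp_rot: [0.707, -0.001, -0.001, -0.707]
ft_force: [-0.1, -0.5, -0.6]
width: 20.7
```

Call:
arm_command(
  steps="0 0 0.1 0 15; 0.05 -0.05 0.22 0 15; 0.15 -0.14 0.303 0 15; 0.26 -0.24 0.303 0 15; 0.37 -0.35 0.303 0 15; 0.46 -0.43 0.303 0 15; 0.5165 -0.484 0.303 0 15; 0.5165 -0.484 0.303 0 15",
)

```text
t: 31.35
tool_pos: [549.0, -37.7, 155.5]
tcp_rot: [-0.707, 0.001, 0.0, 0.707]
ft_force: [-0.1, 0.6, -0.6]
width: 20.6
```

Call:
arm_command(
  steps="0 0 0 0 15; 0 0 0 0 15; 0 0 -0.02 0 15; 0 0 -0.04 0 15; 0 0 -0.05 0 15; 0 0 -0.06 0 15; 0 0 -0.06 0 15; 0 0 -0.06 0 15",
)

```text
t: 32.35
tool_pos: [549.2, -37.1, 141.8]
tcp_rot: [0.707, 0.0, -0.0, -0.707]
ft_force: [0.1, -0.6, -1.3]
width: 21.2
```

Run:
```python
from h import *
s=sense();print(s["tool_pos"],s["joint_vel"].round(3),s["width"],s["ft_force"])
im,K,C=cam("wrist"); cv2.imwrite("pics/wrist10.png",im);print(proj(K,C,[549.1,-37,104]))
im,K,C=cam("side"); cv2.imwrite("pics/side10.png",cv2.resize(im[130:220,230:330],None,fx=6,fy=6))
```

```text
[549.16705962 -37.08013972 141.79261806] [-0.001 -0.    -0.    -0.002  0.001  0.001] 21.15103744659124 [ 0.09647951 -0.55513895 -1.34899005]
(np.float64(251.96664324351693), np.float64(236.86582445460826))
```

View pics/wrist10.png

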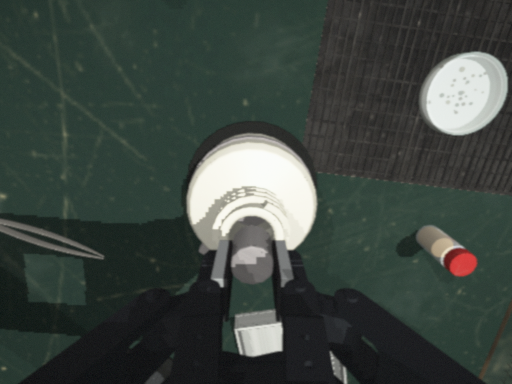

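View pics/side10.png

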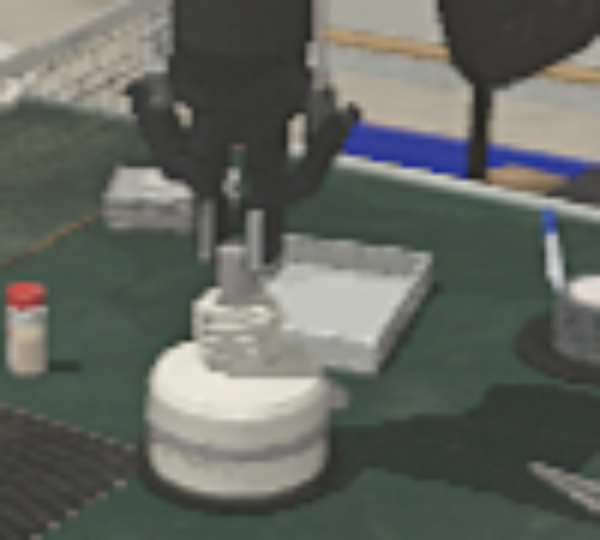

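Call:
arm_command(
  steps="0 0 -0.01 0 15; 0 0 -0.02 0 15; 0 0 -0.03 0 15; 0 0 -0.04 0 15; 0 0 -0.045 0 15; 0 0 -0.05 0 15; 0 0 -0.05 0 15; 0 0 -0.05 0 15",
)

```text
t: 33.45
tool_pos: [549.2, -37.1, 129.2]
tcp_rot: [0.707, 0.0, -0.0, -0.707]
ft_force: [-0.0, 0.2, -1.2]
width: 20.9
```

Call:
arm_command(
  steps="0 0 -0.005 0 15; 0 0 -0.008 0 15; 0 0 -0.008 0 50; 0 0 -0.008 0 50; 0 0 -0.008 0 50; 0 0 -0.008 0 50; 0 0 0.1 0 50; 0 0 0.25 0 50",
)

```text
t: 34.45
tool_pos: [548.5, -37.0, 191.3]
tcp_rot: [-0.707, 0.001, 0.001, 0.707]
ft_force: [0.1, -0.2, 1.6]
width: 42.4
```

Run:
```python
from h import *
im,K,C=cam("top"); print(sense()["tool_pos"]); cv2.imwrite("pics/top11.png",cv2.resize(im[140:270,150:390],None,fx=3.3,fy=3.3))
im,K,C=cam("wrist"); cv2.imwrite("pics/wrist11.png",im)
im,K,C=cam("side"); cv2.imwrite("pics/side11.png",cv2.resize(im[130:300,180:350],None,fx=3.5,fy=3.5))
```

```text
[550.66586256 -37.26945864 198.24047137]
```

View pics/wrist11.png

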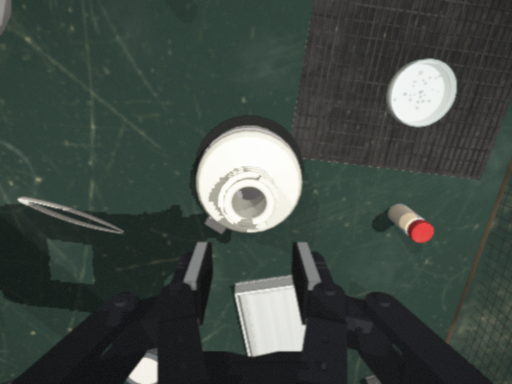

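View pics/side11.png

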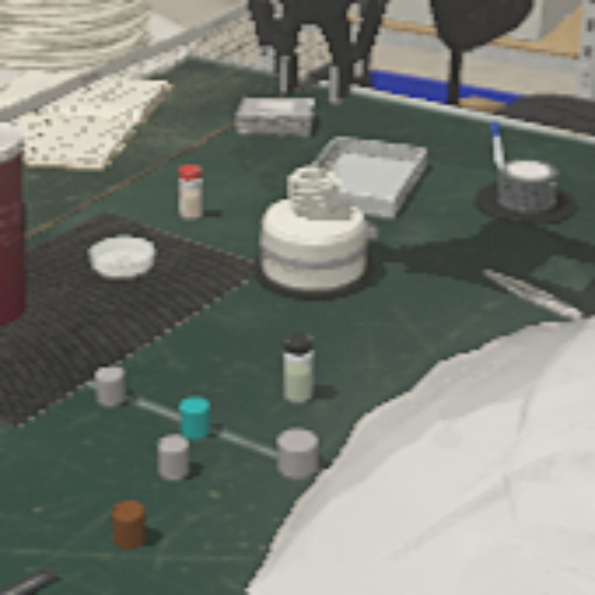

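View pics/top11.png

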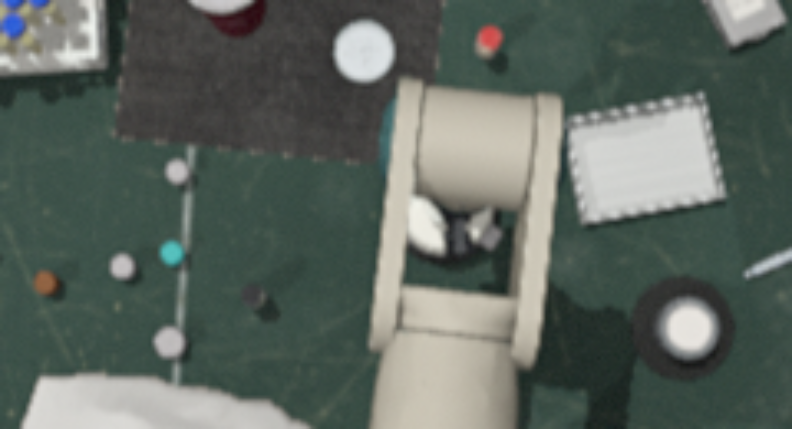

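Call:
arm_command(
  steps="-0.02 0.07 0 0 45; -0.04 0.15 0 -0.01 45; -0.06 0.25 0 -0.02 45; -0.09 0.35 0 -0.03 45; -0.12 0.47 0 -0.04 45; -0.16 0.6 0 -0.05 45; -0.2 0.75 0 -0.06 45; -0.25 0.9 0 -0.07 45",
)

```text
t: 35.6
tool_pos: [484.9, 189.7, 190.1]
tcp_rot: [0.69, -0.155, 0.154, -0.69]
ft_force: [0.6, 0.3, -0.9]
width: 38.3
```

Call:
arm_command(
  steps="-0.03 0.1 -0.05 -0.005 45; -0.05 0.2 -0.1 -0.01 45; -0.08 0.3 -0.2 -0.016 45; -0.08 0.3 -0.2 -0.016 45; -0.08 0.3 -0.2 -0.016 45; -0.08 0.3 -0.2 -0.016 45; -0.08 0.3 -0.2 -0.016 45; -0.08 0.3 -0.2 -0.016 45",
)

```text
t: 36.6
tool_pos: [466.9, 262.7, 142.0]
tcp_rot: [-0.681, 0.189, -0.189, 0.682]
ft_force: [-0.1, 0.7, 0.1]
width: 38.2
```

Run:
```python
from h import *
im,K,C=cam("wrist"); print(sense()["tool_pos"]);cv2.imwrite("pics/wrist12.png",im)
for c,st,P in tops(im,K,C): print(c,st,P)
print(proj(K,C,[505,251,26]))
im,K,C=cam("top");cv2.imwrite("pics/top12.png",cv2.resize(im[140:270,150:390],None,fx=3.3,fy=3.3)); print(ray(K,C,187,220.6,26))
```

```text
[466.79785112 262.7020196  141.90768766]
[396.6 138. ] [ 27  27 568] [590.9 244.1  26. ]
[253.6 140. ] [ 26  27 567] [491.6 301.6  26. ]
[204.3 228.9] [ 32  22 418] [413.7 256.4  26. ]
(np.float64(297.88595193246204), np.float64(183.54675860861514))
[492.11469185 302.91148251  26.        ]
```

View pics/wrist12.png

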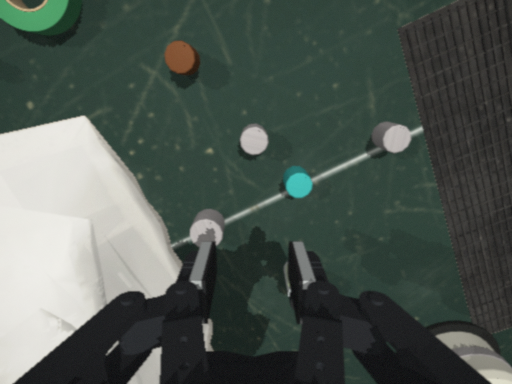

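View pics/top12.png

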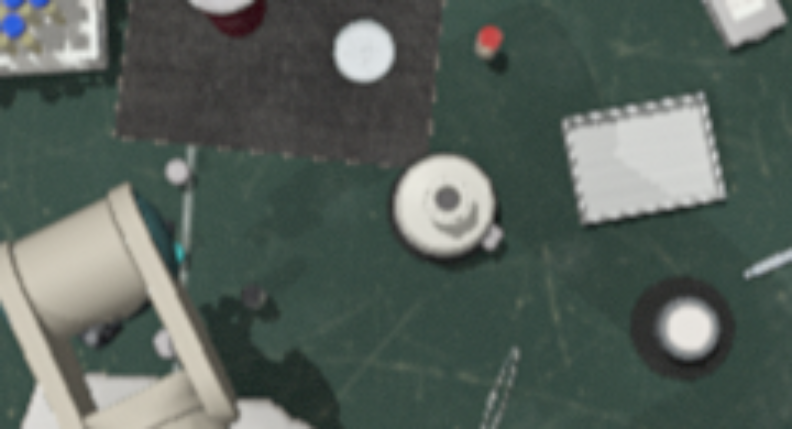

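Call:
arm_command(
  steps="0.05 0.08 -0.05 0 45; 0.1 0.157 -0.15 0 45; 0.1 0.157 -0.28 0 45; 0.1 0.157 -0.38 0 45; 0.1 0.157 -0.43 0 45; 0.1 0.157 -0.452 0 45; 0.1 0.157 -0.452 0 45; 0.1 0.157 -0.452 0 45",
)

```text
t: 37.7
tool_pos: [492.2, 302.5, 29.8]
tcp_rot: [-0.681, 0.188, -0.189, 0.682]
ft_force: [0.1, 0.6, -0.5]
width: 38.3
```

Call:
arm_command(
  steps="0 0 0 0 15; 0 0 0 0 15; 0 0 0 0 15; 0 0 0 0 15; 0 0 0 0 15; 0 0 0 0 45; 0 0 0 0 45; 0 0 0 0 45",
)

```text
t: 38.7
tool_pos: [491.4, 302.0, 28.3]
tcp_rot: [0.682, -0.189, 0.188, -0.681]
ft_force: [1.0, -0.5, -0.1]
width: 38.5
```

Call:
arm_command(
  steps="0 0 0 0 45; 0 0 0 0.028 45; 0 0 0 0.056 45; 0 0 0 0.084 45; 0 0 0 0.112 45; 0 0 0 0.14 45; 0 0 0 0.168 45; 0 0 0 0.196 45",
)

```text
t: 39.7
tool_pos: [491.6, 302.2, 28.6]
tcp_rot: [-0.665, -0.242, 0.242, 0.665]
ft_force: [-1.2, -0.3, 0.1]
width: 38.5
```

Call:
arm_command(
  steps="0 0 0 0.025 45; 0 0 0 0.054 45; 0 0 0 0.054 45; 0 0 0 0.054 45; 0 0 0 0.054 15; 0 0 0 0.054 15; 0 0 0 0.054 15; 0 0 0 0.054 15",
)

```text
t: 40.7
tool_pos: [491.7, 302.3, 28.9]
tcp_rot: [-0.615, -0.349, 0.348, 0.615]
ft_force: [-0.1, 0.5, 1.7]
width: 21.1
```

Call:
arm_command(
  steps="0 0 0.1 0 15; 0 0 0.25 0 15; 0.02 -0.1 0.4 0 15; 0.04 -0.25 0.505 0 15; 0.07 -0.4 0.505 0 15; 0.1 -0.57 0.505 0 15; 0.13 -0.74 0.505 0 15; 0.15 -0.9 0.505 0 15",
)

```text
t: 41.7
tool_pos: [528.9, 75.7, 154.4]
tcp_rot: [-0.615, -0.348, 0.349, 0.615]
ft_force: [0.1, 0.9, -0.5]
width: 20.9
```

Call:
arm_command(
  steps="0.03 -0.15 0 0 15; 0.05 -0.3 0 0 15; 0.07 -0.4 0 0 15; 0.08 -0.457 0 0 15; 0.08 -0.457 0 0 15; 0.08 -0.457 0 0 15; 0.08 -0.457 -0.02 0 15; 0.08 -0.457 -0.04 0 15",
)

```text
t: 42.7
tool_pos: [549.0, -36.5, 144.4]
tcp_rot: [-0.615, -0.349, 0.349, 0.615]
ft_force: [-0.5, -0.2, -0.5]
width: 20.9
```

Call:
arm_command(
  steps="0 0 -0.01 0 15; 0 0 -0.02 0 15; 0 0 -0.03 0 15; 0 0 -0.04 0 15; 0 0 -0.05 0 15; 0 0 -0.06 0 15; 0 0 -0.068 0 15; 0 0 -0.068 0 15",
)

```text
t: 43.7
tool_pos: [549.0, -37.1, 127.7]
tcp_rot: [-0.615, -0.349, 0.349, 0.615]
ft_force: [0.3, 0.0, -0.8]
width: 21.1
```

Call:
arm_command(
  steps="0 0 -0.004 0 15; 0 0 -0.004 0 50; 0 0 -0.004 0 50; 0 0 -0.004 0 50; 0 0 -0.004 0 50; 0 0 0.06 0 50; 0 0 0.15 0 50; 0 0 0.25 0 50",
)

```text
t: 44.7
tool_pos: [549.2, -37.1, 192.2]
tcp_rot: [0.615, 0.349, -0.348, -0.615]
ft_force: [0.5, 0.2, -0.1]
width: 42.8
```

Run:
```python
from h import *
im,K,C=cam("wrist"); print(sense()["tool_pos"]);cv2.imwrite("pics/wrist13.png",cv2.resize(im[130:260,170:330],None,fx=4,fy=4))
im,K,C=cam("side"); cv2.imwrite("pics/side13.png",cv2.resize(im[130:300,180:350],None,fx=3.5,fy=3.5))
```

```text
[550.55257807 -37.26676149 196.46485793]
```

View pics/wrist13.png

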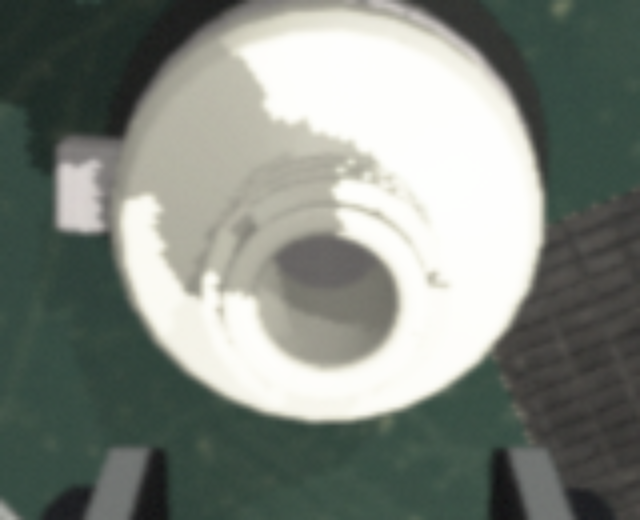

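View pics/side13.png

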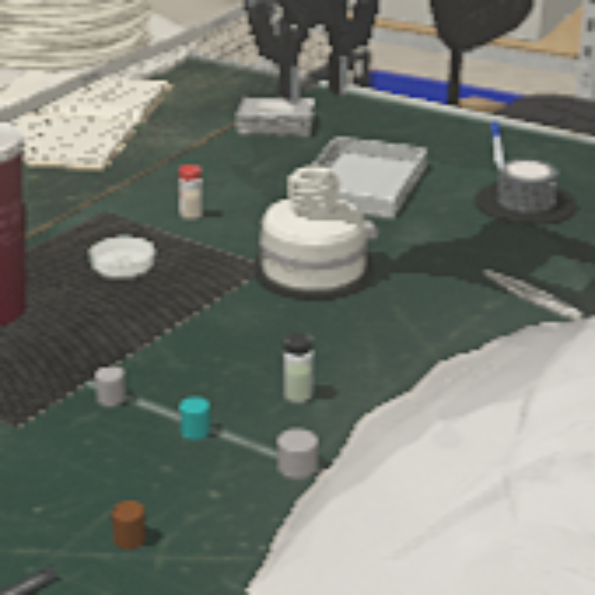

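Call:
arm_command(
  steps="0.02 0.1 0 -0.02 45; 0.04 0.22 0 -0.04 45; 0.06 0.35 0 -0.06 45; 0.09 0.48 0 -0.08 45; 0.12 0.6 0 -0.1 45; 0.14 0.72 -0.05 -0.12 45; 0.168 0.83 -0.12 -0.14 45; 0.168 0.928 -0.2 -0.164 45",
)

```text
t: 45.8
tool_pos: [591.2, 195.9, 139.4]
tcp_rot: [0.707, -0.001, 0.001, -0.707]
ft_force: [-0.5, 1.1, -0.7]
width: 38.6
```

Call:
arm_command(
  steps="0 0 0 0 45; 0 0 0 0 45; 0 0 0 0 45; 0 0 0 0 45; 0 0 0 0 45; 0 0 0 0 45; 0 0 0 0 45; 0 0 0 0 45",
)

```text
t: 46.8
tool_pos: [591.1, 194.9, 140.4]
tcp_rot: [-0.707, -0.0, 0.0, 0.707]
ft_force: [-0.1, 0.4, -0.1]
width: 38.5
```

Run:
```python
from h import *
im,K,C=cam("wrist"); s=sense();print(s["tool_pos"],s["tcp_rot"]);cv2.imwrite("pics/wrist14.png",im)
for c,st,P in tops(im,K,C): print(c,st,P)
```

```text
[591.07543187 194.93985678 140.35791535] [ 7.07129317e-01  2.18526980e-04 -1.98924141e-04 -7.07084183e-01]
[450.1  10.2] [ 108   31 2074] [729.1 332.3  26. ]
[471.9  24.4] [ 25   6 131] [746.5 323.5  26. ]
[ 27.5 124. ] [  57   39 1478] [414.6 253.7  26. ]
[256.4 138.5] [ 49  31 879] [594.4 242.8  26. ]
[ 97.4 134.3] [ 71  12 500] [468.2 245.8  26. ]
[196.8 141.3] [ 73  12 553] [546.7 240.4  26. ]
[108.3 221. ] [ 38  34 744] [465.2 170.6  26. ]
[200.  262.8] [ 19  42 431] [543.2 128.6  26. ]
[303.4 263.1] [ 19  44 450] [638.5 128.6  26. ]
```

View pics/wrist14.png

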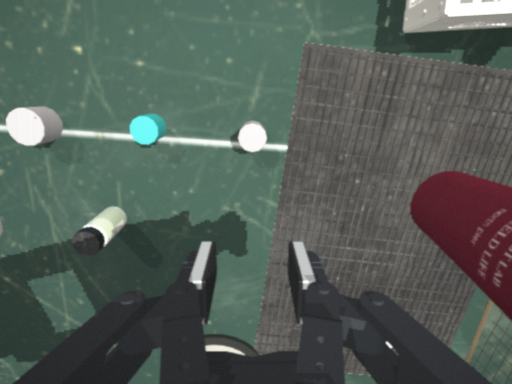

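Call:
arm_command(
  steps="0 0.08 -0.05 0 45; 0 0.16 -0.12 0 45; 0 0.2 -0.25 0 45; 0 0.2 -0.36 0 45; 0 0.2 -0.42 0 45; 0 0.2 -0.446 0 45; 0 0.2 -0.446 0 45; 0 0.2 -0.446 0 45",
)

```text
t: 47.85
tool_pos: [591.8, 245.2, 30.2]
tcp_rot: [-0.707, -0.001, -0.001, 0.707]
ft_force: [-0.4, 0.0, -0.2]
width: 38.5
```

Call:
arm_command(
  steps="0 0 0 0 15; 0 0 0 0 15; 0 0 0 0 15; 0 0 0 0 15; 0 0 0 0 15; 0 0 0 0 45; 0 0 0 0 45; 0 0 0 0 45",
)

```text
t: 48.85
tool_pos: [590.9, 244.9, 28.5]
tcp_rot: [0.707, -0.0, -0.0, -0.707]
ft_force: [0.5, 1.0, 0.7]
width: 38.5
```

Call:
arm_command(
  steps="0 0 0 0 45; 0 0 0 0.028 45; 0 0 0 0.056 45; 0 0 0 0.084 45; 0 0 0 0.112 45; 0 0 0 0.14 45; 0 0 0 0.168 45; 0 0 0 0.196 45",
)

```text
t: 49.85
tool_pos: [591.1, 245.0, 28.8]
tcp_rot: [-0.576, -0.41, 0.41, 0.576]
ft_force: [0.1, 0.1, -0.0]
width: 38.3
```

Call:
arm_command(
  steps="0 0 0 0.025 45; 0 0 0 0.054 45; 0 0 0 0.054 45; 0 0 0 0.054 45; 0 0 0 0.054 15; 0 0 0 0.054 15; 0 0 0 0.054 15; 0 0 0 0.054 15",
)

```text
t: 50.85
tool_pos: [591.2, 245.0, 29.1]
tcp_rot: [0.5, 0.5, -0.5, -0.5]
ft_force: [0.0, 0.5, 2.0]
width: 21.1
```

Call:
arm_command(
  steps="0 0 0.1 0 15; 0 0 0.25 0 15; -0.02 -0.1 0.4 0 15; -0.04 -0.25 0.505 0 15; -0.07 -0.4 0.505 0 15; -0.1 -0.57 0.505 0 15; -0.13 -0.74 0.505 0 15; -0.14 -0.9 0.505 0 15",
)

```text
t: 51.85
tool_pos: [555.4, 18.6, 154.8]
tcp_rot: [-0.5, -0.5, 0.5, 0.5]
ft_force: [-0.7, 0.1, -1.2]
width: 21.0
```

Call:
arm_command(
  steps="-0.015 -0.12 0 0 15; -0.028 -0.2 0 0 15; -0.028 -0.228 0 0 15; -0.028 -0.228 0 0 15; -0.028 -0.228 0 0 15; -0.028 -0.228 -0.01 0 15; -0.028 -0.228 -0.025 0 15; -0.028 -0.228 -0.04 0 15",
)

```text
t: 52.85
tool_pos: [549.0, -36.9, 144.7]
tcp_rot: [-0.5, -0.5, 0.5, 0.5]
ft_force: [0.1, -0.8, -0.3]
width: 21.1
```

Call:
arm_command(
  steps="0 0 -0.01 0 15; 0 0 -0.02 0 15; 0 0 -0.03 0 15; 0 0 -0.04 0 15; 0 0 -0.05 0 15; 0 0 -0.06 0 15; 0 0 -0.068 0 15; 0 0 -0.068 0 15",
)

```text
t: 53.85
tool_pos: [549.0, -37.1, 128.0]
tcp_rot: [-0.5, -0.5, 0.5, 0.5]
ft_force: [0.8, 0.1, -0.7]
width: 21.0
```

Call:
arm_command(
  steps="0 0 -0.004 0 15; 0 0 -0.004 0 50; 0 0 -0.004 0 50; 0 0 -0.004 0 50; 0 0 -0.004 0 50; 0 0 0.06 0 50; 0 0 0.15 0 50; 0 0 0.25 0 50",
)

```text
t: 54.85
tool_pos: [549.2, -37.1, 192.5]
tcp_rot: [0.5, 0.5, -0.5, -0.5]
ft_force: [0.5, -1.2, -0.6]
width: 42.5
```

Run:
```python
from h import *
im,K,C=cam("wrist"); print(sense()["tool_pos"]);cv2.imwrite("pics/wrist15.png",cv2.resize(im[130:260,170:330],None,fx=4,fy=4))
im,K,C=cam("top");cv2.imwrite("pics/top15.png",cv2.resize(im[140:270,150:390],None,fx=3.3,fy=3.3))
im,K,C=cam("side"); cv2.imwrite("pics/side15.png",cv2.resize(im[130:300,180:350],None,fx=3.5,fy=3.5))
```

```text
[550.54907575 -37.24132901 196.72106914]
```

View pics/wrist15.png

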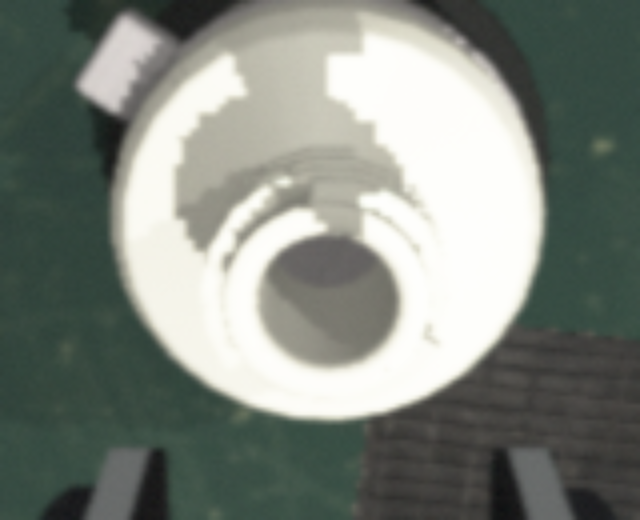

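View pics/top15.png

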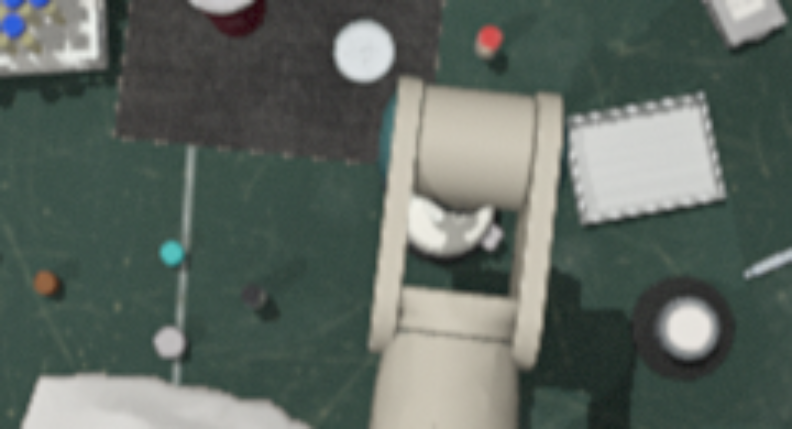

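View pics/side15.png

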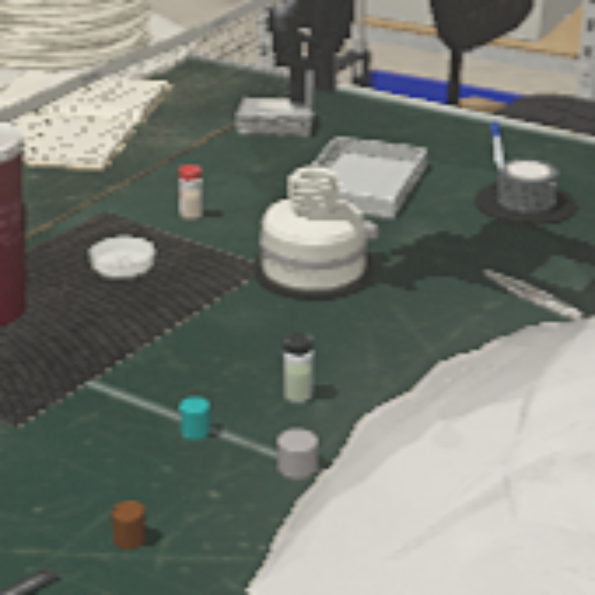

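Call:
arm_command(
  steps="-0.05 0.1 0 0 60; -0.1 0.22 0 0 60; -0.16 0.34 0 0 60; -0.22 0.46 0 0 60; -0.28 0.58 0 0 60; -0.35 0.7 0 0 60; -0.42 0.83 0 0 60; -0.5 0.95 0 0 60",
)

```text
t: 56.0
tool_pos: [423.0, 201.3, 189.7]
tcp_rot: [-0.5, -0.5, 0.501, 0.5]
ft_force: [1.4, 0.7, -0.1]
width: 51.3
```

Call:
arm_command(
  steps="-0.03 0.12 0 0 60; -0.049 0.21 -0.1 0 60; -0.049 0.21 -0.25 0 60; -0.049 0.21 -0.4 0 60; -0.049 0.21 -0.4 0 60; -0.049 0.21 -0.4 0 60; -0.049 0.21 -0.4 0 60; -0.049 0.21 -0.4 0 60",
)

```text
t: 57.0
tool_pos: [412.4, 253.2, 91.9]
tcp_rot: [0.5, 0.501, -0.499, -0.5]
ft_force: [-0.1, 0.1, 1.5]
width: 51.2
```

Run:
```python
from h import *
im,K,C=cam("wrist"); s=sense();print(s["tool_pos"],s["width"]);cv2.imwrite("pics/wrist16.png",im);print(proj(K,C,[411.8,253,26]))
```

```text
[412.2787749  253.111406    91.59339489] 51.08254989949077
(np.float64(251.174897673573), np.float64(217.699093460029))
```

View pics/wrist16.png

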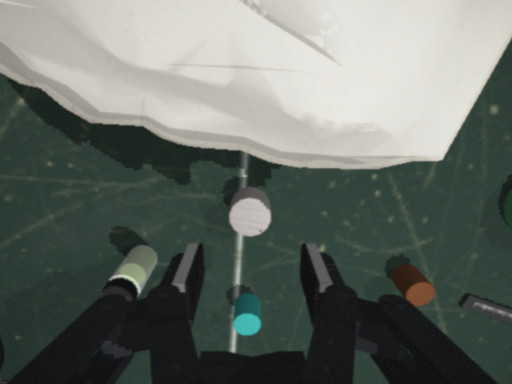

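Call:
arm_command(
  steps="0 0 -0.08 0 60; 0 0 -0.16 0 60; 0 0 -0.22 0 60; 0 0 -0.25 0 60; 0 0 -0.265 0 60; 0 0 -0.265 0 60; 0 0 -0.265 0 60; 0 0 -0.265 0 60",
)

```text
t: 58.05
tool_pos: [412.1, 253.0, 24.8]
tcp_rot: [0.5, 0.5, -0.5, -0.5]
ft_force: [-0.1, 0.1, -0.6]
width: 51.3
```

Call:
arm_command(
  steps="0 0 0 0 20; 0 0 0 0 20; 0 0 0 0 20; 0 0 0 0 20; 0 0 0 0 20; 0 0 0.1 0 20; 0 0 0.25 0 20; 0 0 0.4 0 20",
  squeeze=50,
)

```text
t: 59.05
tool_pos: [411.2, 252.6, 124.5]
tcp_rot: [-0.5, -0.499, 0.501, 0.5]
ft_force: [1.4, -0.5, -1.4]
width: 28.0
```

Call:
arm_command(
  steps="0 -0.04 0.1 0 20; 0.03 -0.12 0.2 0 20; 0.06 -0.2 0.26 0 20; 0.1 -0.3 0.26 0 20; 0.14 -0.4 0.26 0 20; 0.18 -0.5 0.26 0 20; 0.21 -0.59 0.26 0 20; 0.247 -0.669 0.26 0 20",
)

```text
t: 60.05
tool_pos: [473.4, 84.8, 188.5]
tcp_rot: [-0.5, -0.5, 0.5, 0.5]
ft_force: [-0.3, -0.0, -1.7]
width: 28.2
```

Call:
arm_command(
  steps="0.03 -0.08 0 0 20; 0.06 -0.16 0 0 20; 0.09 -0.24 0 0 20; 0.12 -0.32 0 0 20; 0.15 -0.4 0 0 20; 0.18 -0.49 0 0 20; 0.21 -0.58 0 0 20; 0.247 -0.669 0 0 20",
)

```text
t: 61.05
tool_pos: [535.3, -82.4, 188.6]
tcp_rot: [-0.499, -0.5, 0.5, 0.5]
ft_force: [0.5, 0.5, -1.7]
width: 28.2
```

Call:
arm_command(
  steps="0.03 -0.08 0 0 20; 0.06 -0.16 0 0 20; 0.09 -0.24 0 0 20; 0.12 -0.32 0 0 20; 0.16 -0.43 0 0 20; 0.2 -0.55 0 0 20; 0.247 -0.669 -0.08 0 20; 0.247 -0.669 -0.2 0 20",
)

```text
t: 62.05
tool_pos: [597.8, -251.8, 139.2]
tcp_rot: [0.501, 0.5, -0.499, -0.5]
ft_force: [-0.3, 0.2, -2.0]
width: 27.8
```

Call:
arm_command(
  steps="0 0 -0.1 0 20; 0 0 -0.2 0 20; 0 0 -0.28 0 20; 0 0 -0.32 0 20; 0 0 -0.36 0 20; 0 0 -0.38 0 20; 0 0 -0.38 0 20; 0 0 -0.38 0 20",
)

```text
t: 63.05
tool_pos: [597.5, -249.0, 45.2]
tcp_rot: [0.5, 0.5, -0.5, -0.499]
ft_force: [0.2, 0.3, -0.8]
width: 28.3
```

Run:
```python
from h import *
im,K,C=cam("wrist"); s=sense();print(s["tool_pos"],s["width"],s["ft_force"]);cv2.imwrite("pics/wrist17.png",im)
```

```text
[ 597.4395415  -248.96870325   45.13286592] 28.06329553392209 [ 0.00210369 -0.24872275 -1.14093618]
```

View pics/wrist17.png

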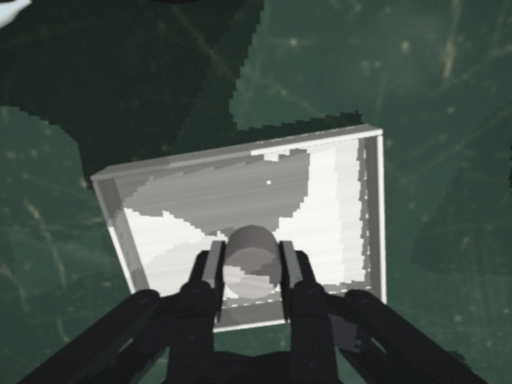

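Call:
arm_command(
  steps="0 0 -0.02 0 20; 0 0 -0.035 0 20; 0 0 -0.05 0 20; 0 0 -0.058 0 20; 0 0 -0.064 0 20; 0 0 -0.067 0 20; 0 0 -0.067 0 20; 0 0 -0.067 0 20",
)

```text
t: 64.1
tool_pos: [597.2, -248.9, 27.9]
tcp_rot: [0.5, 0.5, -0.5, -0.5]
ft_force: [-1.2, 1.2, 1.5]
width: 28.0
```

Call:
arm_command(
  steps="0 0 0 0 55; 0 0 0 0 55; 0 0 0 0 55; 0 0 0 0 55; 0 0 0.08 0 55; 0 0 0.2 0 55; 0 0 0.4 0 55; 0 0 0.6 0 55",
)

```text
t: 65.1
tool_pos: [597.0, -248.8, 180.9]
tcp_rot: [0.5, 0.5, -0.5, -0.499]
ft_force: [0.3, -0.4, 0.4]
width: 46.8
```

Call:
arm_command(
  steps="-0.05 0.1 0.1 0 55; -0.12 0.2 0.2 0 55; -0.2 0.3 0.2 0 55; -0.28 0.4 0.2 0 55; -0.36 0.5 0.2 0 55; -0.4 0.6 0.2 0 55; -0.4 0.6 0.2 0 55; -0.4 0.6 0.2 0 55",
)

```text
t: 66.1
tool_pos: [497.4, -99.3, 228.7]
tcp_rot: [0.5, 0.5, -0.5, -0.499]
ft_force: [0.7, -0.3, 0.2]
width: 46.9
```

Run:
```python
from h import *
s=sense();print(s["tool_pos"],s["width"],s["ft_force"])
im,K,C=cam("top");cv2.imwrite("pics/top18.png",cv2.resize(im[110:290,110:410],None,fx=2.6,fy=2.6))
im,K,C=cam("side"); cv2.imwrite("pics/side18.png",cv2.resize(im[120:330,150:390],None,fx=2.8,fy=2.8))
im,K,C=cam("wrist"); cv2.imwrite("pics/wrist18.png",im)
```

```text
[497.40687187 -99.25770435 228.70272029] 46.92929083495172 [ 0.73121768 -0.30582791  0.18353891]
```

View pics/top18.png

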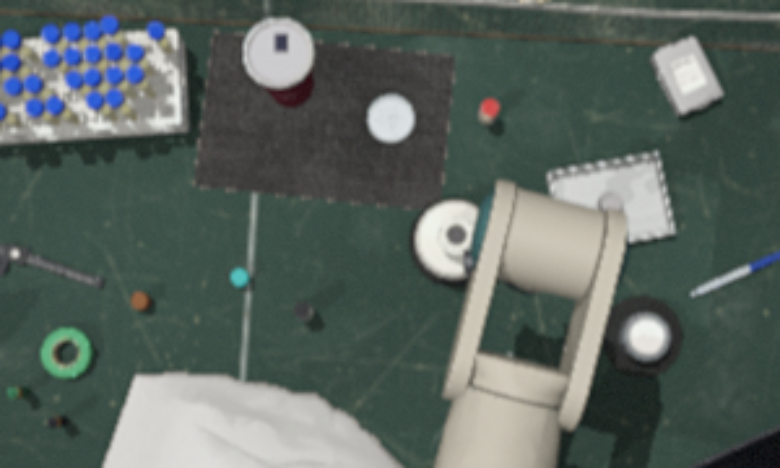

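View pics/side18.png

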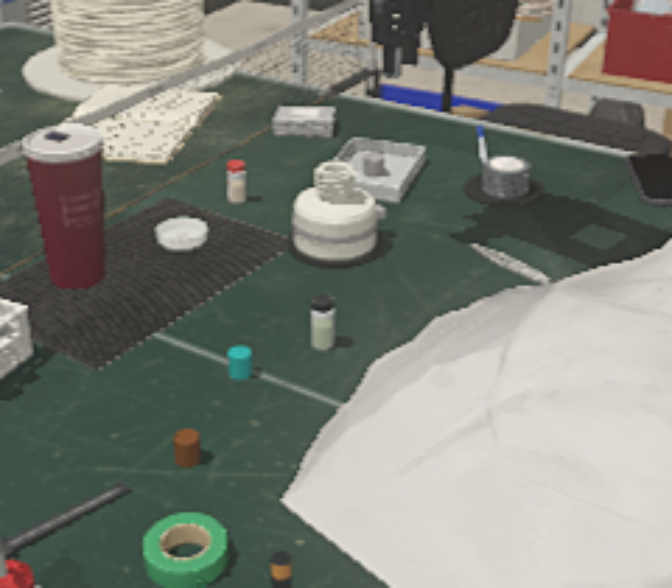

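View pics/wrist18.png

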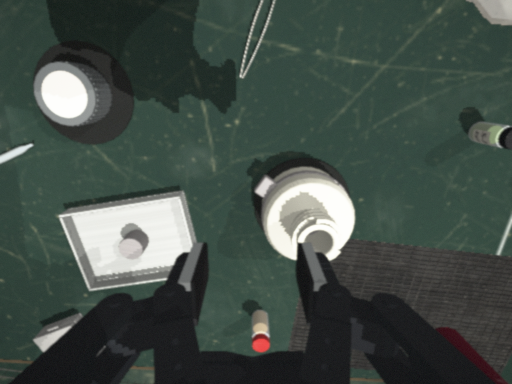

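Call:
arm_command(
  steps="0.08 0 0 0 55; 0.18 0 0 0 55; 0.28 0 0 0 55; 0.38 0 0 0 55; 0.48 0 -0.1 0 55; 0.546 -0.015 -0.22 0 55; 0.546 -0.015 -0.22 0 55; 0.546 -0.015 -0.22 0 55",
)

```text
t: 67.25
tool_pos: [633.6, -102.9, 173.8]
tcp_rot: [0.5, 0.5, -0.5, -0.5]
ft_force: [0.7, -0.2, -0.1]
width: 47.3
```

Run:
```python
from h import *
im,K,C=cam("wrist"); s=sense();print(s["tool_pos"],C[:3,3])
u,v=map(int,proj(K,C,[549.1,-37,104])); print(u,v)
c=im[max(0,v-45):v+45,u-60:u+60]
c=np.clip(c.astype(float)*1.6,0,255).astype(np.uint8)
cv2.imwrite("pics/wrist19.png",cv2.resize(c,None,fx=6,fy=6,interpolation=cv2.INTER_CUBIC))
for z in (104,60,20): print(z,proj(K,C,[549.1,-37,z]))
```

```text
[ 633.77724556 -102.88229232  174.60177158] [ 548.89827054 -102.77950572  299.18863161]
358 90
104 (np.float64(358.72952900821855), np.float64(90.36646777935962))
60 (np.float64(339.09626724074604), np.float64(90.26852797706943))
20 (np.float64(326.6166055924391), np.float64(90.20627364516272))
```

View pics/wrist19.png

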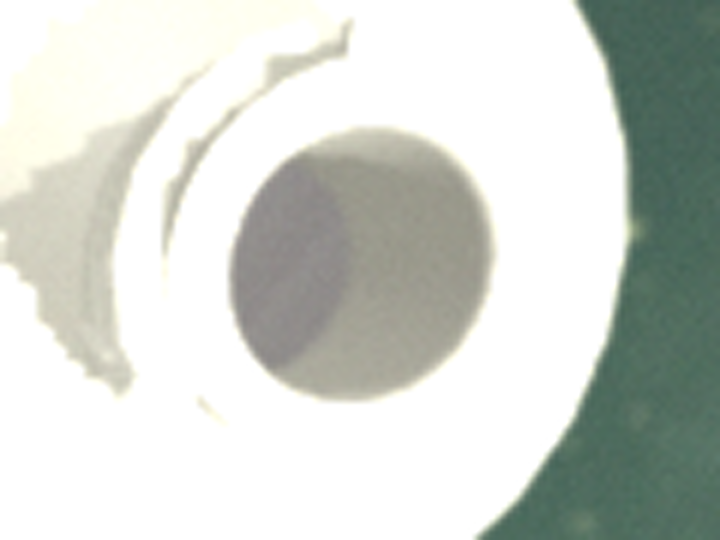

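Call:
arm_command(
  steps="0 0.08 0 0 55; 0 0.16 0 0 55; 0 0.22 0 0 55; 0 0.263 0 0 55; 0 0.263 0 0 55; 0 0.263 0 0 55; 0 0.263 0 0 55; 0 0.263 0 0 55",
)

```text
t: 68.3
tool_pos: [633.6, -37.3, 172.6]
tcp_rot: [-0.5, -0.5, 0.5, 0.5]
ft_force: [1.1, -0.2, 0.0]
width: 47.3
```

Run:
```python
from h import *
im,K,C=cam("wrist"); s=sense();print(s["tool_pos"],C[:3,3])
u,v=map(int,proj(K,C,[549.1,-37,104])); print(u,v)
c=im[max(0,v-45):v+45,u-60:u+60]
c=np.clip(c.astype(float)*2,0,255).astype(np.uint8)
cv2.imwrite("pics/wrist20.png",cv2.resize(c,None,fx=6,fy=6,interpolation=cv2.INTER_CUBIC))
```

```text
[633.59600401 -37.18929068 172.59813378] [549.00950127 -37.14091389 298.04097264]
252 90
```

View pics/wrist20.png

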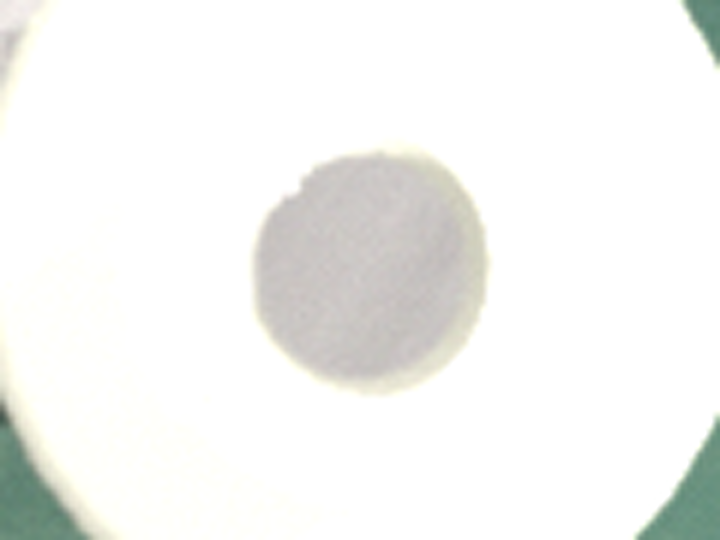

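Run:
```python
from h import *
im,K,C=cam("wrist"); s=sense();print(s["tool_pos"])
c=im[60:125,215:290].astype(float)
c=np.clip((c-70)*255/110,0,255).astype(np.uint8)
cv2.imwrite("pics/wrist21.png",cv2.resize(c,None,fx=8,fy=8,interpolation=cv2.INTER_NEAREST))
g=im[90,215:290]; print([tuple(int(q) for q in x) for x in g[::3]])
im,K,C=cam("top"); u,v=map(int,proj(K,C,[549.1,-37,104])); c=im[v-15:v+15,u-15:u+15].astype(float);print(u,v)
```

```text
[633.58251577 -37.12468517 172.60285877]
[(173, 187, 189), (154, 167, 168), (227, 239, 240), (247, 252, 252), (245, 251, 252), (173, 187, 191), (118, 128, 128), (96, 98, 100), (95, 97, 99), (97, 98, 101), (97, 99, 101), (99, 100, 102), (100, 100, 103), (100, 99, 102), (97, 98, 101), (95, 96, 99), (95, 96, 99), (96, 97, 100), (98, 103, 104), (101, 110, 111), (203, 220, 222), (246, 252, 252), (249, 253, 253), (247, 252, 252), (251, 253, 253)]
286 199
```

View pics/wrist21.png

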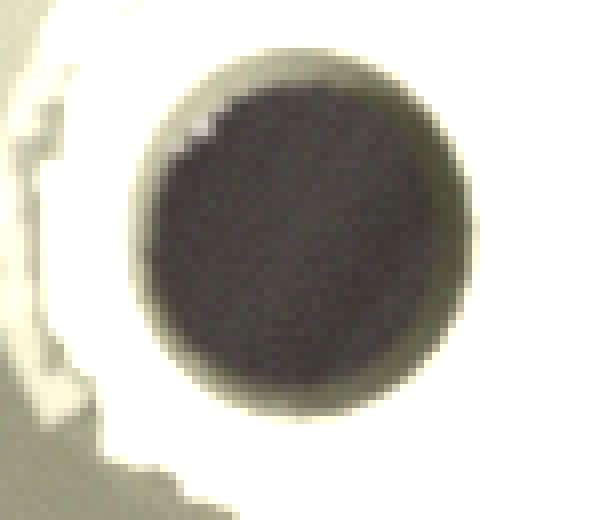

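Run:
```python
from h import *
s=sense();print(s["t"],s["joint_vel"].round(3),s["ft_force"])
print(finish_job())
```

```text
68.45 [ 0.003 -0.     0.001  0.001 -0.001 -0.001] [-1.25817368  0.23283266  0.03743623]
the job is handed in; nothing more can be done
None
```

I handed the job in at 68 s of the 210 s allowed; `finish_job()` gives no verdict.

- **Cap:** I unscrewed it with two grips, about 6.3 rad in all, lifted it clear and set it upright on the mat. The later side and top pictures show it standing near the mat's centre.
- **Cylinders:** Only four were present. The three 23 mm ones went into the jar, each lowered a few millimetres into the bore with almost no force before release. The 30 mm one stands in the tray.
- **Knocked cylinder:** One 23 mm cylinder moved about 3 cm by itself during the run. I found it again in the pictures and picked it from its new place.
- **Last checks:**
  - No grey cylinder is left on the bench.
  - The dish and both vials look upright and unmoved.
  - The brown and turquoise look-alikes were not touched.
  - The gripper was clear and the arm was still when I handed in.
- **Jar contents:** I could not see the three cylinders one by one. From straight above, the grey disc in the bore could also have been a cylinder stuck in the neck. The slanted view showed the bore wall clear to its lower end, around z 60 mm, so I judged that all three lie below the neck.

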